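# Register a hinge shell on the bore position gauge

### The arm

A 6-joint arm with a two-finger parallel gripper is mounted at the origin on the work surface. World frame = base frame: x ahead of the robot, y to its left, z up, the work surface at z = 0. Lengths are in mm, angles in rad, forces in N, time in s.
With the tool pointing down it reaches from about 275 to 1000 mm from the base axis. Payload 8.4 kg.
Tool frame: the origin (TCP) lies midway between the tips of the shut fingers; the grasp point (between the pads) lies 19 mm behind it; z points along the fingers, y is the direction in which the jaws open and shut (so a half turn about z gives the same grasp; the last joint's range is limited). The gripper opens to 85 mm and grips with 20 to 120 N. Pads are 22 mm wide; open, the fingers measure 114 mm over their backs; the gripper's body (76 mm by 85 mm) begins 54 mm behind the grasp point. The pads swing forward as they close: fully open they stand 13 mm farther back than shut.
Start: joints at [-1.304, 0.353, 1.633, -0, 1.155, -0.002], TCP at [165.983, -602.559, 210.081] pointing down, gripper open.
Joint ranges: [-2.63, 2.63], [-0.92, 2.1], [0.06, 2.66], [-1.3, 4.44], [0, 2.69], [-3.02, 3.02]. Speed limits (rad/s): [2.22, 2.22, 2.79, 3.14, 3.14, 3.14].

### API

Orientations are given as [roll, pitch, yaw] about the fixed x, y, z axes, in that order (R = Rz(yaw) Ry(pitch) Rx(roll)).
In Python, from rig import r gives the robot as it stands.
- The arm moves only by the tool play_rows, never from a script. Its argument "moves" is a list of rows, each a list of 3 entries, a list of its own where there are three numbers: the turn, a rotation vector about the tool's x, y, z in degrees, then the shift along the tool's x, y, z in mm, then the opening, from 0 (shut) to 1 (fully open). A call has 1 to 20 rows; each row is the pose to reach, as a shift and turn from the pose measured when the call began, along the tool's axes at that moment; what a row does not reach only later rows make up. A row lasts 1/10 s, in which the tool goes at most 50 mm and 8.59 degrees, less where a joint would pass 70% of its speed; a pose out of reach is approached as far as the arm can. A call with a gripper value outside its range is refused whole. The fingers move at their own pace and stop on an object; "newtons" is the grip in N (left out, the last holds). Time passes only in rows, so rows that repeat a pose let the fingers close. It gives the time, the measured TCP pose, the force and the opening at its end, in the units of the state.
- r.sense(): the state, without advancing time (a new reading comes with each control period).
- r.grab_frame(name): name is "side" or "top" or "wrist"; returns a dict with "color" (384x512x3 uint8, red, green, blue), "K" (3x3 intrinsics, pixels), "rvec" (rotation vector, rad) and "tvec" (3), from world to camera coordinates, as OpenCV has them; the wrist camera has in their place "T_tool_cam" (4x4, takes a point from camera to tool coordinates, whose origin is the TCP and whose axes are the flange's). Camera axes: x right, y down, z forward; pixel columns grow to the right and rows downward; lengths in mm; the calibration is good to about 2 mm. The wrist camera is an equidistant fisheye: a pixel r from the principal point sees the ray r / f radians off the axis. A picture is of the moment at which its call begins: read the wrist's pose just before it. There is no depth.
- r.sign_off(): hands the job in, once; it reports no verdict.
Trained networks look in a picture, given as the dict that the camera call returned (one of the last four; its "shot" number tells which), for a name from the list of things; names that differ only in an ending like _2 or _b are one class to them, and where a whole thing is asked for, a point or a joint stands for the part that bears it (a point fixed in the world has none). Each returns a list of dicts, best first, with "conf" (0 to 1); they miss things now and then, are a little off and sometimes report something else, mostly with a low value. They report only what shows in the picture. A call takes as long as a camera call. They do not tell look-alikes from the thing itself.
- r.silhouettes(picture, name): "mask" (384x512 bool, what is visible of it) and "location" ([column, row] in pixels, amid what is visible of it).
The state is a dict: "clock": time; "qpos": joint angles; "qvel": joint speeds; "joint_efforts": joint torques, N m; "eef_pos": TCP position; "tcp_rot": TCP orientation; "contact_force": force on the tool from outside, world axes, zero at the start; "wrist_torque": the same for the moment, N m; "opening": opening from 0.0 (shut) to 1.0 (fully open).
Only numpy, scipy, OpenCV 4.12 (cv2) and the standard library are available. Lean on these libraries where they do the work, as an engineer would, in place of code of your own. Each camera call takes 0.05 s, during which the arm holds its last target.

### The job

Check the axle bores of the frosted hinge shell on the bore gauge: while the carriage is drawn back, lay the shell flat on its fixture plate with the bores in line with the gauge pin, and register it fully home against both the side rail and the end stop. Then slide the carriage up to the headstock as far as it goes, gently enough that the shell stays flush against rail and stop while the pin runs through both bores, and let go. Leave the axle, the bearing race and the clamp ring where they are.

Things in the scene. Friction and masses are not known exactly. Their poses are not given: they have to be found in the camera images.
- shell: Loose milky-white polymer tub, 0.14 kg, upright on the bench: 58 mm wide (x), 90 mm long (y), floor 8 mm, side walls 30 mm high, flat outside. At each y end a rounded ear, 12 mm thick, flat end face, top 60 mm up, with a 26 mm bore along y, 34 mm up. Origin: centre of the underside. Same either way round. Grip from above across the 58 mm at mid-length.
- slide: Steel dovetail slide fixed to the bench, 104 x 440 mm; its y axis is the sliding direction, towards the headstock. Origin: on the bench, mid width, 225 mm from the -y end. The blue-grey headstock (y 140 to 215 mm, 118 mm high) holds the horizontal gauge pin, 19 mm thick with tapered nose, pointing to -y.
- carriage (a joint): Carriage position, m: 0 fully drawn back, grows towards the headstock (slide +y), 0.19 is the rigid end of travel at the headstock. Starts at 0 to 0.025. Drag about 6 N; stays where it is left. The shell lies unclamped: a jolt at the end makes it slip off the stop.
- corner (a point): Where the faces of the two stops meet on the top of the dark fixture plate, 54 mm above the bench; rides on the carriage, axes as the slide's. Side rail: face x = 0 looking to -x, y 15 to 125 mm. End stop: face y = 0 looking to +y, x -60 to -8 mm. Both 12 thick, 16 high. Free plate: to x = -110, y = 130. Shell fully home: origin at x -29, y 45, z 0 mm, length along y.
- knob (a point): Centre of the black ball knob, 28 mm in diameter, on a 10 mm stem on the carriage's tail behind the end stop; 82 mm above the bench, tail top 44 mm. From the corner: x -48, y -45 mm. Rides on the carriage; pinch it from above.
- pin_tip (a point): Tip of the fixed gauge pin, on its axis: slide x 19, y 6 mm, 88 mm above the bench. With the carriage at 0 it is 96 mm ahead (+y) of a registered shell, so it enters the bore at a carriage value of about 0.096.
- axle: Bystander: bronze knee axle standing upright on its 38 mm flange, 88 mm high, shaft 20 mm. Origin: centre of the underside.
- race: Bystander: black ceramic bearing race lying flat, 72 mm outside, 52 mm inside, 16 mm high. Origin: centre of the underside.
- clamp_ring: Bystander: sky blue aluminium split clamp ring lying flat, 72 mm outside, 58 mm inside, 18 mm high, lugs to 48 mm from the centre on its +x side. Origin: centre of the underside, on the ring's axis.
Not all that is in view belongs to the job. There is more than one size of the shell; the job needs the middle-sized.

How it is judged (in metres and radians):
On the way:
1. the shell is registered before it meets the pin: flat on the plate, flush against side rail and end stop (within 2.5 mm and about 1.5 degrees), with the carriage still drawn back (joint under 0.09) (x of shell in the frame of corner between -0.0315 and -0.0265 m and y of shell in the frame of corner between 0.0425 and 0.0475 m and z of shell in the frame of corner below 0.003 m and angle between the y axis of shell and the y axis of corner, either way round below 0.026 rad and angle between shell's own z axis and vertical below 0.03 rad and value of joint carriage below 0.09 m), for 0.2 s.
At the end, for the whole second after the job is handed in: The carriage stands at its end of travel against the headstock (joint over 0.186) and the shell, at rest and flat on the plate, is still flush against side rail and end stop: within 2.5 mm of each, its length within about 1.5 degrees of the slide, so that the pin runs through both bores (value of joint carriage above 0.186 m and x of shell in the frame of corner between -0.0315 and -0.0265 m and y of shell in the frame of corner between 0.0425 and 0.0475 m and z of shell in the frame of corner below 0.003 m and angle between the y axis of shell and the y axis of corner, either way round below 0.026 rad and angle between shell's own z axis and vertical below 0.03 rad and linear speed of shell below 0.01 m/s); the robot touches nothing.
It fails at once if a bystander (axle, race or clamp ring) is moved more than 25 mm, or the axle is knocked over (distance of any of axle, race, clamp_ring from where it was at the start of the episode above 0.025 m or angle between axle's own z axis and vertical above 0.5 rad).
It also fails if it takes over 72 s, if anything falls off the work surface, if the arm or the gripper's body presses on something with over 40 N, if the wrist force passes 120 N, or if a joint passes its speed limit or range.

## Working session

There is one attempt and no reset: what is moved stays moved. The work goes in short steps, Python scripts to look and compute and a tool call to move; the robot and the scene stay as the last step left them, time stands still between calls to the robot, and variables do not carry over. Pictures are saved under pics/ and viewed, and the job is handed in when it is done.

Besides the shell and the picture viewer there is one more tool, called after ">>>" as name(argument=value, ...) on one line, values as JSON. play_rows: Moves the arm, as the interface text tells. Its arguments: {"type":"object","properties":{"moves":{"type":"array"},"newtons":{"type":"number"}},"required":["moves"]}

```bash
ls; mkdir -p pics
python3 - <<'E'
from rig import r
import cv2
print(r.sense())
for n in ["side","top"]:
    f=r.grab_frame(n); cv2.imwrite(f"pics/{n}0.png",cv2.resize(f["color"][:,:,::-1],(800,600),interpolation=cv2.INTER_CUBIC))
    print(n,f["K"].tolist(),f["rvec"],f["tvec"],f["shot"])
    for k in ["shell","slide","carriage","knob","corner","pin_tip","axle","race","clamp_ring"]:
        try:
            print(k,[(round(d["conf"],2),[round(float(v)) for v in d["location"]],int(d["mask"].sum())) for d in r.silhouettes(f,k)])
        except Exception as e: print(k,e)
E
```

```text
pics
{'clock': 0.0, 'qpos': array([-1.30441838e+00,  3.53653653e-01,  1.63415168e+00,  1.48127482e-05,
        1.15520635e+00, -2.39759952e-03]), 'qvel': array([-0.00130166,  0.00047301, -0.00148191, -0.00060936, -0.00032109,
       -0.00045117]), 'joint_efforts': array([-6.36515288e-04, -6.05258203e+01, -3.42061365e+01, -8.93918445e-05,
        9.50236106e-03,  2.18621217e-06]), 'eef_pos': array([ 165.83897887, -602.05784192,  209.35076462]), 'tcp_rot': array([-3.14017367e+00, -1.69455676e-05,  2.68769540e-01]), 'contact_force': array([-0.13142153, -0.63969912, -0.09791729]), 'wrist_torque': array([-0.05632891,  0.00863209,  0.00125267]), 'opening': 0.9983312794403777}
side [[351.4543007569295, 0.0, 256.98145947302675], [0.0, 351.4543007569295, 198.7010238224979], [0.0, 0.0, 1.0]] [ 0.62482587 -2.44489314  1.43815012] [446.41887042 163.88128153 895.53391963] 1
shell [(0.86, [267, 274], 393), (0.83, [250, 246], 925), (0.55, [283, 321], 3186)]
slide [(0.89, [212, 202], 4253)]
carriage [(0.64, [243, 183], 1336)]
knob [(0.83, [242, 180], 1280), (0.28, [248, 241], 979)]
corner [(0.82, [238, 182], 1258)]
pin_tip [(0.61, [209, 205], 4182), (0.36, [278, 214], 223)]
axle [(0.48, [304, 190], 167)]
race [(0.76, [275, 216], 285)]
clamp_ring [(0.88, [212, 290], 548)]
top [[413.01654091073436, 0.0, 256.0120323584006], [0.0, 413.01654091073436, 185.60711142440536], [0.0, 0.0, 1.0]] [ 2.09148421 -2.14722085  0.18722224] [ 94.3941426  483.40325578 928.30768059] 2
shell [(0.92, [129, 291], 2417), (0.86, [214, 204], 1013), (0.56, [179, 256], 498), (0.31, [134, 213], 369)]
slide [(0.71, [280, 137], 8423)]
carriage [(0.65, [282, 198], 403), (0.63, [324, 130], 3464)]
knob [(0.63, [323, 128], 3476)]
corner [(0.65, [323, 130], 3402)]
pin_tip [(0.56, [284, 129], 8480)]
axle [(0.55, [370, 209], 221)]
race [(0.89, [286, 215], 368)]
clamp_ring [(0.61, [134, 209], 391)]
```

View pics/side0.png

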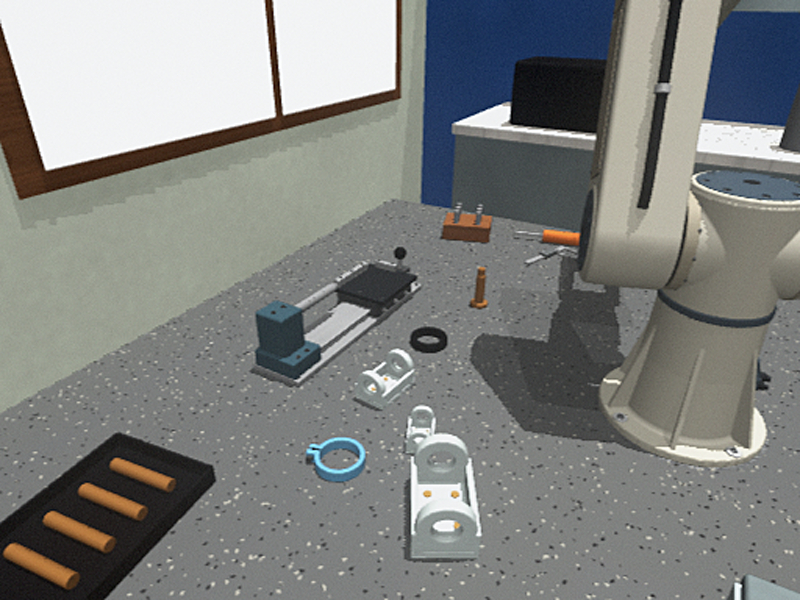

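View pics/top0.png

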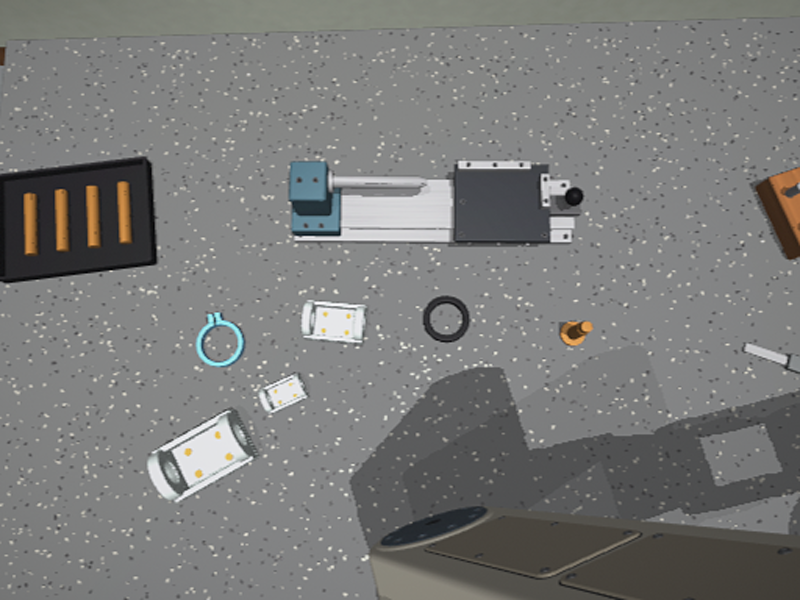

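```bash
cat > h.py <<'E'
import numpy as np, cv2
from rig import r
def proj(f,P):
    return cv2.projectPoints(np.asarray(P,float).reshape(-1,1,3),f["rvec"],f["tvec"],f["K"],None)[0].reshape(-1,2)
def ray(f,uv,z):
    R=cv2.Rodrigues(np.asarray(f["rvec"]))[0]; c=-R.T@np.asarray(f["tvec"]).ravel()
    d=R.T@np.linalg.inv(f["K"])@np.array([uv[0],uv[1],1.]); return c+d*(z-c[2])/d[2]
def crop(f,name,c0,r0,w,h,s,lines=[]):
    im=cv2.resize(f["color"][r0:r0+h,c0:c0+w,::-1],None,fx=s,fy=s,interpolation=cv2.INTER_CUBIC)
    for p,q in lines:
        a,b=[tuple(int(v) for v in ((np.array(t)+.5-[c0,r0])*s)) for t in (p,q)]
        cv2.line(im,a,b,(0,0,255),1)
    cv2.imwrite("pics/"+name,im)
E
python3 - <<'E'
from h import *
f=r.grab_frame("top"); print(f["shot"])
for d in r.silhouettes(f,"shell"):
    m=d["mask"].astype(np.uint8); pts=cv2.findNonZero(m).reshape(-1,2)
    W=np.array([ray(f,p,20)[:2] for p in pts]); 
    print(d["conf"],d["location"],cv2.minAreaRect(W.astype(np.float32)), pts.min(0),pts.max(0))
crop(f,"crop1.png",80,180,170,150,4.7)
crop(f,"crop2.png",180,90,200,75,4)
s=r.grab_frame("side"); crop(s,"crop3.png",150,140,140,130,5)
for n,uv,z in [("knob",(573/1.5625,196/1.5625),82),("railend",(457/1.5625,163/1.5625),70),("tip",(427/1.5625,184/1.5625),88)]: print(n,ray(f,uv,z))
E
```

```text
3
0.77 [214.9, 205.2] ((444.4218444824219, 185.142578125), (97.208740234375, 61.0994987487793), 83.72222900390625) [194 192] [233 219]
0.7 [182.0, 254.3] ((337.501708984375, 261.44622802734375), (39.14783477783203, 67.47766876220703), 22.437652587890625) [167 239] [196 263]
0.68 [127.9, 293.7] ((247.57627868652344, 382.8302001953125), (85.2908706665039, 153.65330505371094), 28.421802520751953) [ 96 262] [165 320]
knob [ 614.05909431 -179.44549272   82.        ]
railend [675.82223292 -10.38721798  70.        ]
tip [637.03686135  37.17767181  88.        ]
```

```bash
ls pics
```

```text
crop1.png
crop2.png
crop3.png
side0.png
top0.png
```

View pics/crop1.png

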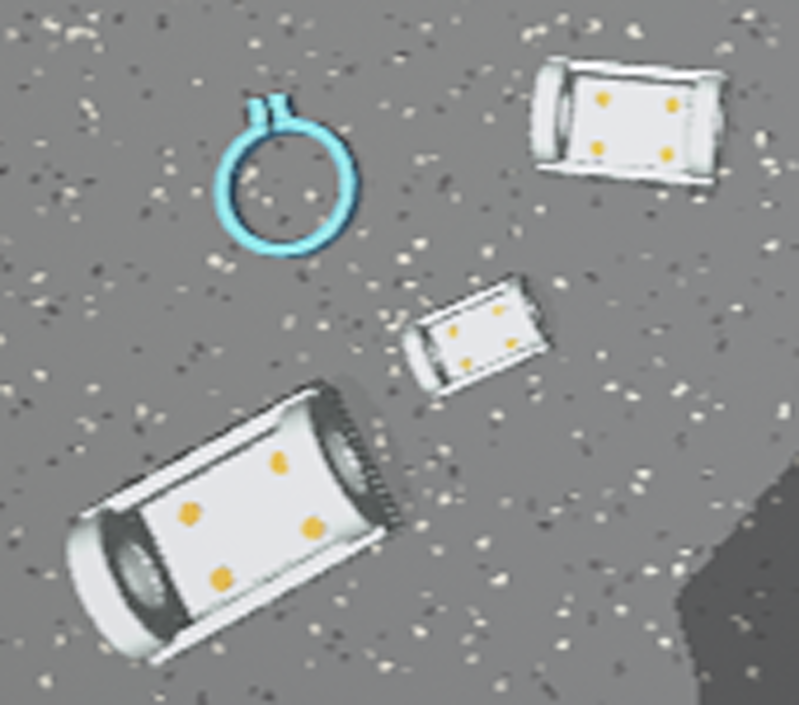

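View pics/crop2.png

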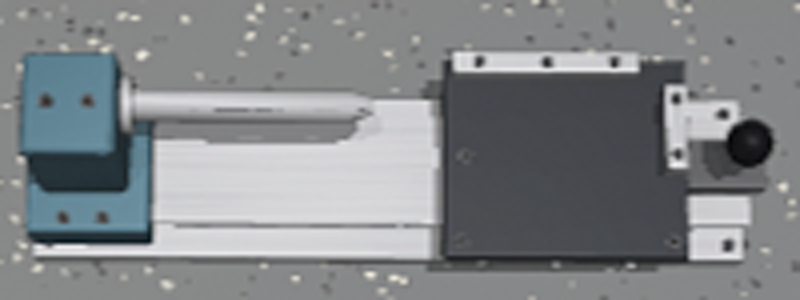

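View pics/crop3.png

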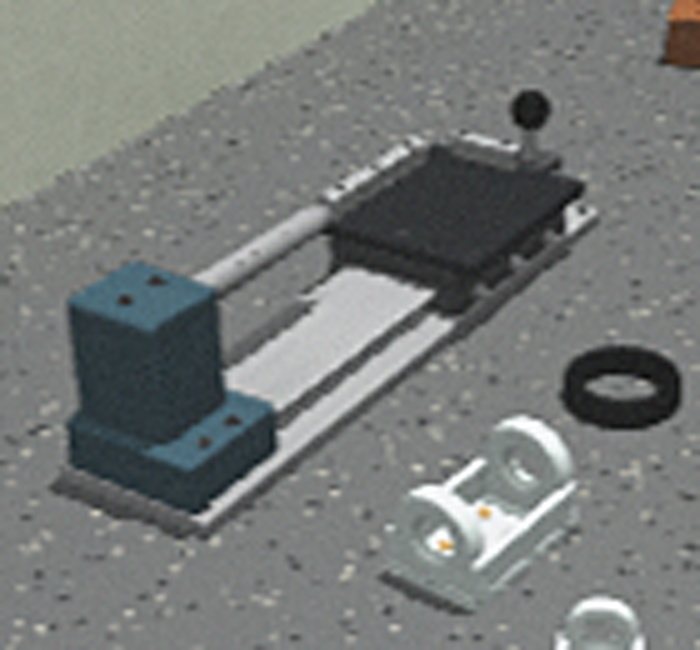

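```bash
cat > fit.py <<'E'
from h import *
from scipy.optimize import least_squares
f=r.grab_frame("top"); s=r.grab_frame("side")
c=lambda u,v:(u/4+180-.5+.0,v/4+90-.5)
d=lambda u,v:(u/5+150-.5,v/5+140-.5)
# (cam, px, slide-frame pt fn of q)
C=lambda x,y,z:(lambda q:(48+x,-180+q+y,54+z))
top=[(c(453,53),C(12,125,16)),(c(639,53),C(12,15,16)),(c(453,72),C(0,125,16)),(c(639,72),C(0,15,16)),
 (c(665,85),C(-8,0,16)),(c(687,85),C(-8,-12,16)),(c(667,168),C(-60,0,16)),(c(689,167),C(-60,-12,16)),
 (c(749,142),lambda q:(0,-225+q,82)),(c(368,108),lambda q:(19,6,88)),(c(134,107),lambda q:(19,138,88)),(c(443,258),C(-110,130,0))]
side=[(d(530,110),lambda q:(0,-225+q,82))]
def T(p,P): 
    cc,ss=np.cos(p[2]),np.sin(p[2]); return [p[0]+cc*P[0]-ss*P[1],p[1]+ss*P[0]+cc*P[1],P[2]]
def res(p,full=False):
    a=proj(f,[T(p,fn(p[3])) for _,fn in top])-[u for u,_ in top]
    b=proj(s,[T(p,fn(p[3])) for _,fn in side])-[u for u,_ in side]
    e=np.vstack([a,b]); return e if full else e.ravel()
o=least_squares(res,[620,30,0,10],loss="soft_l1"); p=o.x
print(p); print(res(p,1).round(1).tolist())
print("corner",T(p,(48,-180+p[3],54)),"knob",T(p,(0,-225+p[3],82)),"tip",T(p,(19,6,88)))
# shell fit: outline silhouettes from model hull pieces
def model():
    P=[]
    for sy in(-1,1):
        for y in (45*sy,33*sy):
            for t in np.linspace(0,np.pi,13): P.append((29*np.cos(t),y,31+29*np.sin(t)))
            P+= [(29,y,0),(-29,y,0)]
    return np.array(P)
M=model()
def sil(f,p):
    c_,s_=np.cos(p[2]),np.sin(p[2]); W=M.copy(); W[:,0]=p[0]+c_*M[:,0]-s_*M[:,1]; W[:,1]=p[1]+s_*M[:,0]+c_*M[:,1]
    return W
def shellmask(f,p):
    S=8; im=np.zeros((384*S//2,512*S//2),np.uint8); W=sil(f,p); u=proj(f,W)
    S=4
    im=np.zeros((384*S,512*S),np.uint8)
    def fill(idx):
        h=cv2.convexHull(((u[idx]+.5)*S).astype(np.float32)).round().astype(np.int32); cv2.fillConvexPoly(im,h,255)
    n=15; fill(list(range(0,2*n))); fill(list(range(2*n,4*n)))
    B=np.array([(sx*29,sy*45,z) for sx in(-1,1) for sy in(-1,1) for z in(0,30)],float)
    c_,s_=np.cos(p[2]),np.sin(p[2]); W=np.c_[p[0]+c_*B[:,0]-s_*B[:,1],p[1]+s_*B[:,0]+c_*B[:,1],B[:,2]]
    v=proj(f,W); 
    h=cv2.convexHull(((v+.5)*S).astype(np.float32)).round().astype(np.int32); cv2.fillConvexPoly(im,h,255)
    return cv2.resize(im,(512,384),interpolation=cv2.INTER_AREA)/255.
def getmask(f):
    best=None
    for d_ in r.silhouettes(f,"shell"):
        a=proj(f,[[444,185,25]])[0]
        if np.hypot(*(np.array(d_["location"])-a))<14: return d_["mask"]
import sys
mt,ms=getmask(f),getmask(s)
from scipy.optimize import minimize
def cost(p):
    k=0
    if mt is not None:k+=((shellmask(f,p)-mt)**2).sum()
    if ms is not None:k+=((shellmask(s,p)-ms)**2).sum()
    return k
print(mt is not None, ms is not None)
best=min((minimize(cost,[444,183,a],method="Nelder-Mead",options=dict(initial_simplex=[[444,183,a],[450,183,a],[444,189,a],[444,183,a+.08]],xatol=.05,fatol=.1)) for a in(0,-.1,.1)),key=lambda o:o.fun)
print("shell",best.x,best.fun)
def edges(f,p):
    v=[]
    for z in (0,30):
        B=np.array([(29,45,z),(-29,45,z),(-29,-45,z),(29,-45,z)],float); c_,s_=np.cos(p[2]),np.sin(p[2])
        q=proj(f,np.c_[p[0]+c_*B[:,0]-s_*B[:,1],p[1]+s_*B[:,0]+c_*B[:,1],B[:,2]]); v+=[(q[i],q[(i+1)%4]) for i in range(4)]
    return v
crop(f,"fit_t.png",180,180,70,50,10,edges(f,best.x)); crop(s,"fit_s.png",220,215,60,50,10,edges(s,best.x))
E
python3 fit.py
```

```text
[ 6.21461049e+02  3.79176007e+01 -3.13739696e-02  7.43236083e+00]
[[0.1, -0.1], [-0.1, -0.0], [0.2, -0.1], [0.0, 0.0], [-0.0, -0.0], [-0.5, -0.0], [0.2, 0.2], [-0.2, 0.5], [-0.0, 0.2], [-0.9, -0.1], [0.9, 0.0], [0.5, -0.0], [-1.0, -0.1]]
corner [np.float64(664.0241834358033), np.float64(-136.07081753445817), 54] knob [np.float64(614.6362082945092), np.float64(-179.54296852153163), 82] tip [np.float64(640.6399116258201), np.float64(43.31864032539212), 88]
True True
shell [ 4.43833954e+02  1.82244435e+02 -1.30480490e-01] 81.66256055363323
```

View pics/fit_t.png

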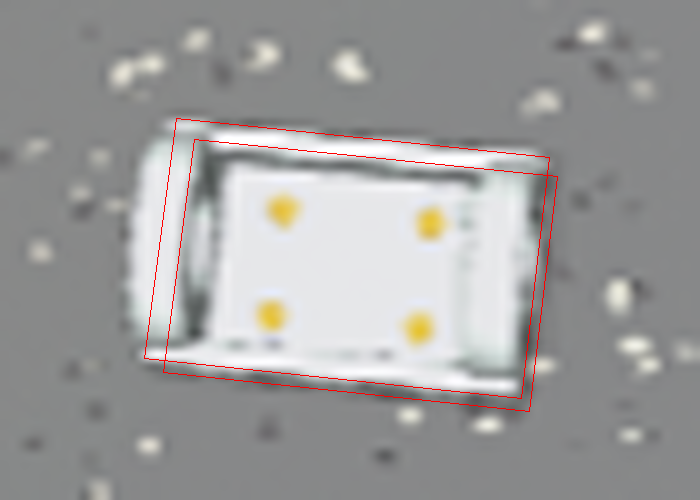

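View pics/fit_s.png

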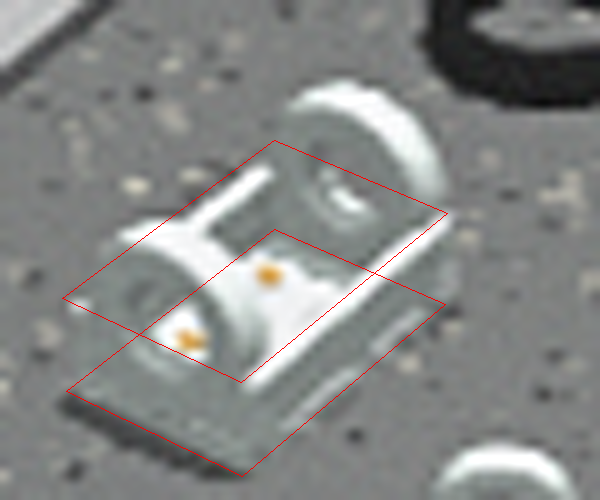

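```bash
cat > go.py <<'E'
from h import *
from scipy.spatial.transform import Rotation as Ro
def plan(pos,yaw):
    s=r.sense(); R0=Ro.from_euler("xyz",s["tcp_rot"]); R1=Ro.from_euler("xyz",[np.pi,0,yaw])
    print("turn",np.degrees((R0.inv()*R1).as_rotvec()).round(2),"shift",R0.inv().apply(np.array(pos)-s["eef_pos"]).round(1),"t",s["clock"],"open",round(s["opening"],3),"F",s["contact_force"].round(1),"pos",s["eef_pos"].round(1),"rot",s["tcp_rot"].round(3))
E
python3 -c "
from go import *
plan([444,183,190],-.13+np.pi/2)"
```

```text
turn [ -0.    -0.   -67.15] shift [ 476.7 -683.5   20.1] t 1.35 open 0.999 F [-0.9 -0.4 -0.2] pos [ 166.  -602.5  210.1] rot [-3.142 -0.     0.269]
```

>>> play_rows(moves=[[[0,0,-4],[28,-40,1],1],[[0,0,-8],[56,-80,2],1],[[0,0,-12],[84,-120,3],1],[[0,0,-16],[112,-160,4],1],[[0,0,-20],[140,-200,6],1],[[0,0,-24],[168,-240,7],1],[[0,0,-28],[196,-280,8],1],[[0,0,-32],[224,-320,9],1],[[0,0,-36],[252,-360,10],1],[[0,0,-40],[280,-400,11],1],[[0,0,-44],[308,-440,13],1],[[0,0,-48],[336,-480,14],1],[[0,0,-52],[364,-520,15],1],[[0,0,-56],[392,-560,16],1],[[0,0,-60],[420,-600,17],1],[[0,0,-64],[448,-640,19],1],[[0,0,-67.2],[477,-683,20],1],[[0,0,-67.2],[477,-683,20],1],[[0,0,-67.2],[477,-683,20],1],[[0,0,-67.2],[477,-683,20],1]])

```text
clock: 3.35
eef_pos: [443.9, 181.9, 189.9]
tcp_rot: [-3.141, 0.001, 1.441]
contact_force: [0.1, 0.3, 0.0]
opening: 0.998
```

Run:
```python
from go import *
plan([444,183,190],-.13+np.pi/2)
f=r.grab_frame("wrist"); print(f["K"],f["T_tool_cam"].round(3))
cv2.imwrite("pics/w1.png",cv2.resize(f["color"][:,:,::-1],(800,600),interpolation=cv2.INTER_CUBIC))
t=r.grab_frame("top"); crop(t,"t1.png",80,100,300,220,2.6)
```

```text
turn [-0.04  0.04  0.03] shift [ 1.1 -0.  -0.1] t 3.35 open 0.998 F [0.1 0.3 0. ] pos [443.9 181.9 189.9] rot [-3.141e+00  1.000e-03  1.441e+00]
[[297.31863964   0.         259.69002125]
 [  0.         297.31863964 185.28886036]
 [  0.           0.           1.        ]] [[ 1.00000e-03 -9.50000e-01 -3.11000e-01  7.90360e+01]
 [ 1.00000e+00  1.00000e-03  0.00000e+00  8.90000e-01]
 [-0.00000e+00 -3.11000e-01  9.50000e-01 -1.64175e+02]
 [ 0.00000e+00  0.00000e+00  0.00000e+00  1.00000e+00]]
```

View pics/w1.png

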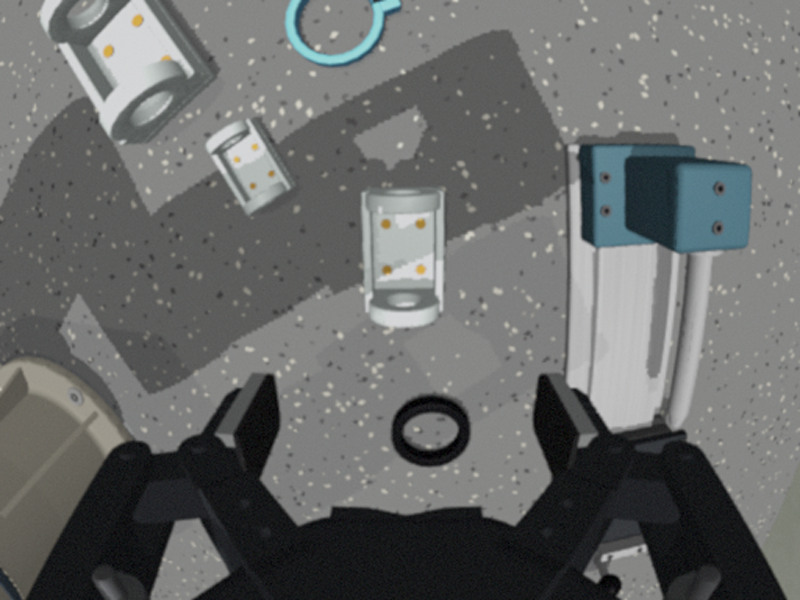

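```bash
cat >> go.py <<'E'
def wray(f,uv,z,s):
    K=f["K"]; d=np.array([uv[0]-K[0,2],uv[1]-K[1,2]]); rr=np.hypot(*d); th=rr/K[0,0]
    v=np.array([*(d/rr*np.sin(th)),np.cos(th)]) if rr>0 else np.array([0,0,1.])
    T=f["T_tool_cam"]; R=Ro.from_euler("xyz",s["tcp_rot"]).as_matrix()
    o=s["eef_pos"]+R@T[:3,3]; w=R@T[:3,:3]@v; return o+w*(z-o[2])/w[2]
def wproj(f,P,s):
    K=f["K"];T=f["T_tool_cam"]; R=Ro.from_euler("xyz",s["tcp_rot"]).as_matrix()
    q=(np.atleast_2d(P)-s["eef_pos"])@R; q=(q-T[:3,3])@T[:3,:3]
    n=np.hypot(q[:,0],q[:,1]); th=np.arctan2(n,q[:,2]); return np.c_[K[0,2]+K[0,0]*th*q[:,0]/n,K[1,2]+K[0,0]*th*q[:,1]/n]
E
python3 - <<'E'
from go import *
s=r.sense(); f=r.grab_frame("wrist")
d=[wray(f,(u/1.5625-.2,v/1.5625-.2),8,s)[:2] for u,v in [(385,224),(420,224),(387,269),(421,268)]]
print(np.mean(d,0),d)
a=d[2]-d[0],d[3]-d[1]; print([np.arctan2(v[0],-v[1]) for v in a])
# wall outer edges top z=30
W=[wray(f,(u/1.5625-.2,v/1.5625-.2),30,s)[:2] for u,v in [(361,192),(444,190),(366,318),(441,316)]]; print(W)
E
```

```text
[442.9561567  182.02515255] [array([431.57007007, 201.12257916]), array([457.76488672, 197.69737504]), array([428.1505613 , 165.93932187]), array([454.33910871, 163.34133413])]
[np.float64(-0.09688705831460435), np.float64(-0.09938546892196855)]
[array([419.57611116, 229.77107678]), array([477.2309992 , 223.63693157]), array([408.76473443, 136.13213505]), array([464.86753675, 130.48408249])]
```

>>> play_rows(moves=[[[0,0,-0.5],[0,-0.5,40],1],[[0,0,-1],[0,-1,80],1],[[0,0,-1],[0,-1,120],1],[[0,0,-1],[0,-1,150],1],[[0,0,-1],[0,-1,170],1],[[0,0,-1],[0,-1,180],1],[[0,0,-1],[0,-1,180],1],[[0,0,-1],[0,-1,180],0.6],[[0,0,-1],[0,-1,180],0.5],[[0,0,-1],[0,-1,180],0.5],[[0,0,-1],[0,-1,180],0.5],[[0,0,-1],[0,-1,180],0.5],[[0,0,-1],[0,-1,180],0.5],[[0,0,-1],[0,-1,180],0.5]], newtons=30)

```text
clock: 4.9
eef_pos: [443.2, 181.6, 10.3]
tcp_rot: [3.142, 0.0, 1.457]
contact_force: [0.1, 0.1, -0.5]
opening: 0.498
```

Run:
```python
from go import *
print(r.sense()["opening"])
f=r.grab_frame("wrist")
cv2.imwrite("pics/w2.png",cv2.resize(f["color"][:,:,::-1],(800,600),interpolation=cv2.INTER_CUBIC))
```

```text
0.49841085579709304
```

View pics/w2.png

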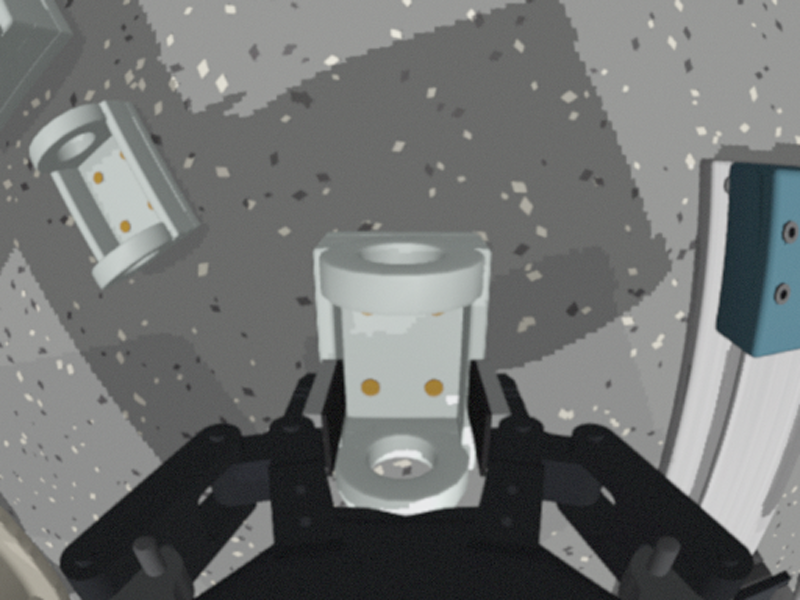

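>>> play_rows(moves=[[[0,0,0],[0,0,0],0.2],[[0,0,0],[0,0,0],0.2],[[0,0,0],[0,0,0],0.2],[[0,0,0],[0,0,0],0.2],[[0,0,0],[0,0,0],0.2]])

```text
clock: 5.45
eef_pos: [443.2, 181.6, 10.2]
tcp_rot: [3.142, 0.0, 1.457]
contact_force: [0.9, -0.9, -0.2]
opening: 0.202
```

Run:
```python
from go import *
print(r.sense()["opening"])
f=r.grab_frame("wrist")
cv2.imwrite("pics/w3.png",cv2.resize(f["color"][:,:,::-1],(800,600),interpolation=cv2.INTER_CUBIC))
```

```text
0.20154917304582795
```

View pics/w3.png

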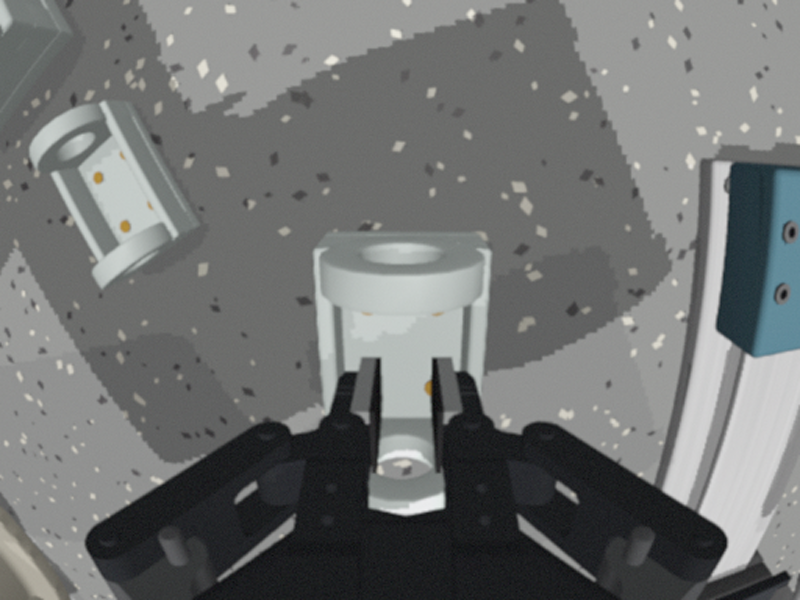

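Run:
```python
from go import *
s=r.sense(); f=r.grab_frame("wrist")
R=Ro.from_euler("xyz",s["tcp_rot"]).as_matrix()
for z in (0,-3,-6,-10,-19,-30): print(z,(wproj(f,[s["eef_pos"]+R@np.array([x,8.5,z]) for x in(-11,0,11)],s)*1.5625).round().tolist())
for yaw in(-.115,):
    c_,s_=np.cos(yaw),np.sin(yaw)
    for L in [(29,45,0),(-29,45,0),(29,45,30),(-29,45,30),(29,-45,30),(-29,-45,30),(0,45,60),(0,33,60)]:
        P=[443+c_*L[0]-s_*L[1],182+s_*L[0]+c_*L[1],L[2]]; print(L,(wproj(f,[P],s)*1.5625).round().tolist())
t=r.grab_frame("top"); crop(t,"t3.png",170,170,100,75,8)
t=r.grab_frame("side"); crop(t,"s3.png",200,190,110,80,7)
```

```text
0 [[424.0, 376.0], [425.0, 351.0], [425.0, 325.0]]
-3 [[425.0, 379.0], [425.0, 354.0], [426.0, 328.0]]
-6 [[425.0, 383.0], [426.0, 358.0], [426.0, 331.0]]
-10 [[425.0, 388.0], [426.0, 363.0], [427.0, 336.0]]
-19 [[426.0, 400.0], [427.0, 374.0], [428.0, 346.0]]
-30 [[428.0, 417.0], [428.0, 390.0], [429.0, 360.0]]
(29, 45, 0) [[478.0, 232.0]]
(-29, 45, 0) [[328.0, 231.0]]
(29, 45, 30) [[492.0, 249.0]]
(-29, 45, 30) [[313.0, 249.0]]
(29, -45, 30) [[475.0, 470.0]]
(-29, -45, 30) [[330.0, 470.0]]
(0, 45, 60) [[401.0, 275.0]]
(0, 33, 60) [[401.0, 319.0]]
```

View pics/t3.png

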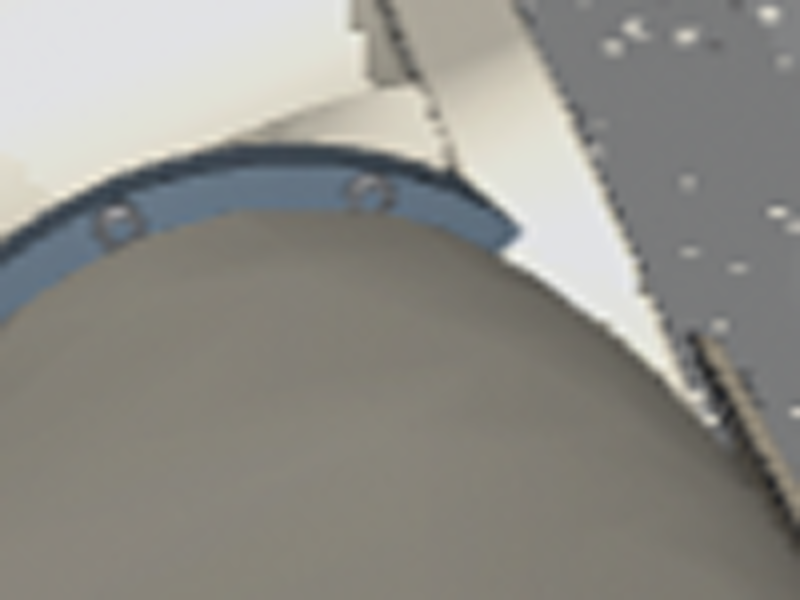

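View pics/s3.png

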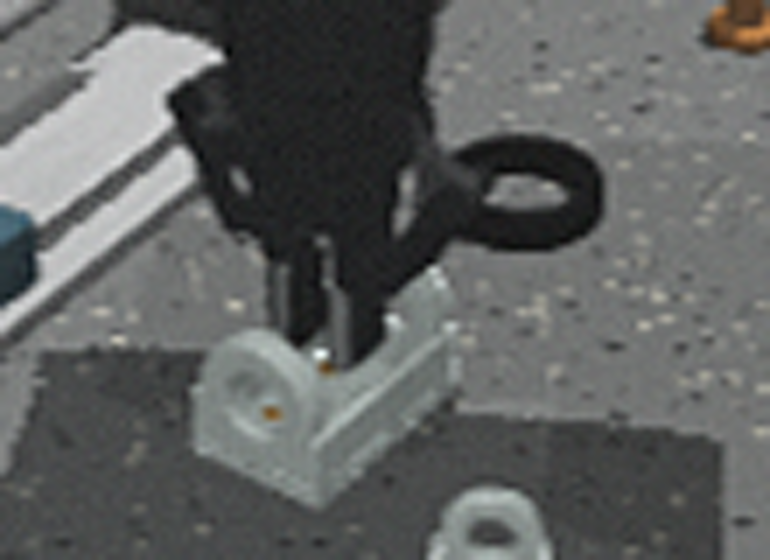

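Run:
```python
from go import *
t=r.grab_frame("side"); s=r.sense(); R=Ro.from_euler("xyz",s["tcp_rot"]).as_matrix()
for y in (-8.5,8.5,-15,15):
  for x in (-11,11):
    print(x,y,[(((proj(t,[s["eef_pos"]+R@np.array([x,y,z])])[0]+.5-[200,190])*7).round().tolist()) for z in (0,-10,-20,-30,-40)])
```

```text
-11 -8.5 [[359.0, 389.0], [359.0, 368.0], [359.0, 346.0], [359.0, 325.0], [359.0, 303.0]]
11 -8.5 [[324.0, 418.0], [324.0, 397.0], [324.0, 375.0], [324.0, 353.0], [324.0, 331.0]]
-11 8.5 [[323.0, 374.0], [323.0, 353.0], [323.0, 331.0], [322.0, 309.0], [322.0, 287.0]]
11 8.5 [[288.0, 402.0], [288.0, 381.0], [288.0, 359.0], [287.0, 337.0], [287.0, 315.0]]
-11 -15 [[373.0, 395.0], [373.0, 374.0], [373.0, 352.0], [373.0, 331.0], [373.0, 308.0]]
11 -15 [[339.0, 425.0], [339.0, 403.0], [339.0, 381.0], [339.0, 359.0], [339.0, 337.0]]
-11 15 [[309.0, 368.0], [309.0, 347.0], [309.0, 325.0], [309.0, 304.0], [308.0, 282.0]]
11 15 [[274.0, 396.0], [274.0, 375.0], [274.0, 353.0], [273.0, 331.0], [273.0, 309.0]]
```

>>> play_rows(moves=[[[0,0,0],[0,0,-10],0.2],[[0,0,0],[0,0,-20],0.2],[[0,0,0],[0,0,-20],1],[[0,0,0],[0,0,-20],1],[[0,0,0],[0,0,-20],1],[[0,0,0],[0,0,-20],1],[[0,0,0],[0,0,-20],1],[[0,0,0],[0,0,-10],1],[[0,0,0],[0,0,0],1],[[0,0,0],[0,0,4],1],[[0,0,0],[0,0,8],1],[[0,0,0],[0,0,8],1]])

```text
clock: 6.9
eef_pos: [442.8, 181.4, 1.5]
tcp_rot: [-3.14, 0.001, 1.457]
contact_force: [0.3, -1.4, 0.2]
opening: 0.999
```

Run:
```python
from go import *
print(r.sense()["opening"])
f=r.grab_frame("wrist")
cv2.imwrite("pics/w4.png",cv2.resize(f["color"][:,:,::-1],(800,600),interpolation=cv2.INTER_CUBIC))
t=r.grab_frame("side"); crop(t,"s4.png",200,190,110,80,7)
```

```text
0.9989066872978694
```

View pics/w4.png

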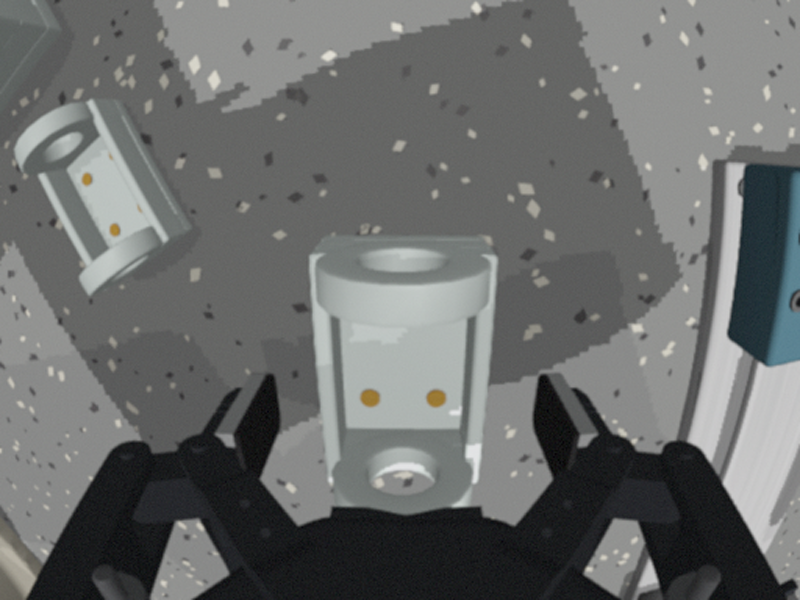

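View pics/s4.png

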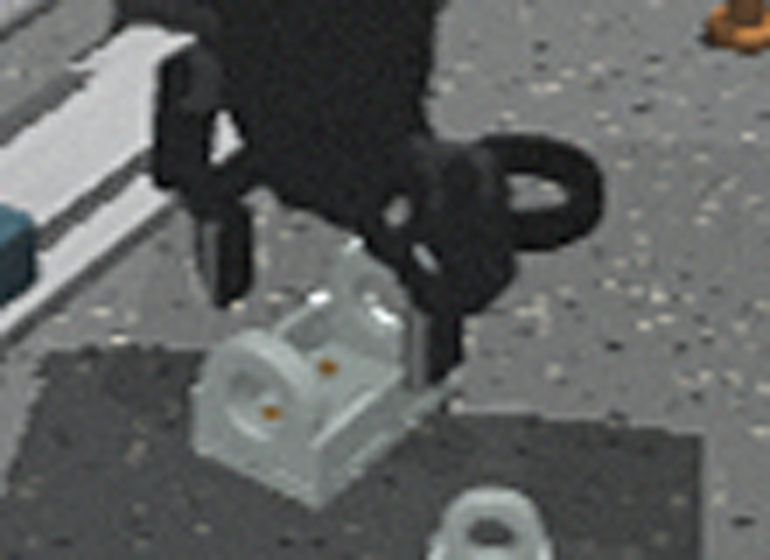

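Run:
```python
from go import *
t=r.grab_frame("side"); s=r.sense(); R=Ro.from_euler("xyz",s["tcp_rot"]).as_matrix(); f=r.grab_frame("wrist")
for y in (-42.5,-52,42.5,52):
  for x in (-11,11):
    print(x,y,[(((proj(t,[s["eef_pos"]+R@np.array([x,y,z])])[0]+.5-[200,190])*7).round().tolist(),(wproj(f,[s["eef_pos"]+R@np.array([x,y,z])],s)[0]*1.5625).round().tolist()) for z in (0,-13,-25,-40)])
```

```text
-11 -42.5 [([432.0, 439.0], [299.0, 374.0]), ([433.0, 411.0], [292.0, 390.0]), ([433.0, 385.0], [285.0, 406.0]), ([434.0, 352.0], [275.0, 430.0])]
11 -42.5 [([399.0, 469.0], [294.0, 324.0]), ([399.0, 441.0], [286.0, 338.0]), ([399.0, 414.0], [278.0, 352.0]), ([400.0, 381.0], [267.0, 373.0])]
-11 -52 [([453.0, 448.0], [277.0, 373.0]), ([454.0, 420.0], [269.0, 389.0]), ([455.0, 394.0], [260.0, 405.0]), ([456.0, 360.0], [249.0, 428.0])]
11 -52 [([420.0, 478.0], [271.0, 324.0]), ([420.0, 450.0], [262.0, 337.0]), ([421.0, 424.0], [252.0, 351.0]), ([422.0, 390.0], [238.0, 371.0])]
-11 42.5 [([253.0, 360.0], [508.0, 374.0]), ([252.0, 333.0], [514.0, 390.0]), ([252.0, 307.0], [521.0, 407.0]), ([251.0, 275.0], [530.0, 431.0])]
11 42.5 [([218.0, 387.0], [512.0, 325.0]), ([217.0, 360.0], [520.0, 338.0]), ([216.0, 334.0], [528.0, 352.0]), ([215.0, 302.0], [539.0, 373.0])]
-11 52 [([234.0, 352.0], [530.0, 374.0]), ([233.0, 324.0], [538.0, 389.0]), ([232.0, 299.0], [546.0, 406.0]), ([231.0, 267.0], [557.0, 429.0])]
11 52 [([198.0, 379.0], [536.0, 324.0]), ([197.0, 351.0], [545.0, 338.0]), ([197.0, 326.0], [554.0, 352.0]), ([195.0, 293.0], [567.0, 372.0])]
```

>>> play_rows(moves=[[[0,0,0],[0,0.5,6],1],[[0,0,0],[0,0.5,12],1],[[0,0,0],[0,0.5,17],1],[[0,0,0],[0,0.5,22],1],[[0,0,0],[0,0.5,22],1],[[0,0,0],[0,0.5,22],1]])

```text
clock: 7.7
eef_pos: [443.7, 181.5, -19.8]
tcp_rot: [-3.141, 0.0, 1.457]
contact_force: [-0.0, 0.1, -0.5]
opening: 0.999
```

>>> play_rows(moves=[[[0,0,0],[0,0,0],0.5],[[0,0,0],[0,0,0],0.3],[[0,0,0],[0,0,0],0.3],[[0,0,0],[0,0,0],0.3],[[0,0,0],[0,0,0],0.3],[[0,0,0],[0,0,0],0.3]], newtons=30)

```text
clock: 8.3
eef_pos: [443.8, 181.6, -19.6]
tcp_rot: [3.142, 0.0, 1.457]
contact_force: [-3.0, -0.9, 6.2]
opening: 0.673
```

Run:
```python
from go import *
print(r.sense()["opening"])
f=r.grab_frame("wrist")
cv2.imwrite("pics/w5.png",cv2.resize(f["color"][:,:,::-1],(800,600),interpolation=cv2.INTER_CUBIC))
t=r.grab_frame("side"); crop(t,"s5.png",200,190,110,80,7)
```

```text
0.6728820463589024
```

View pics/w5.png

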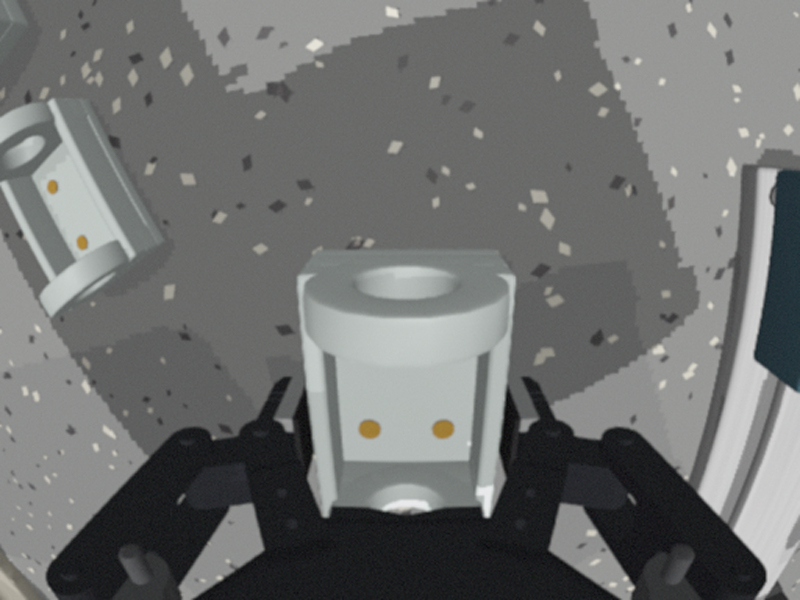

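View pics/s5.png

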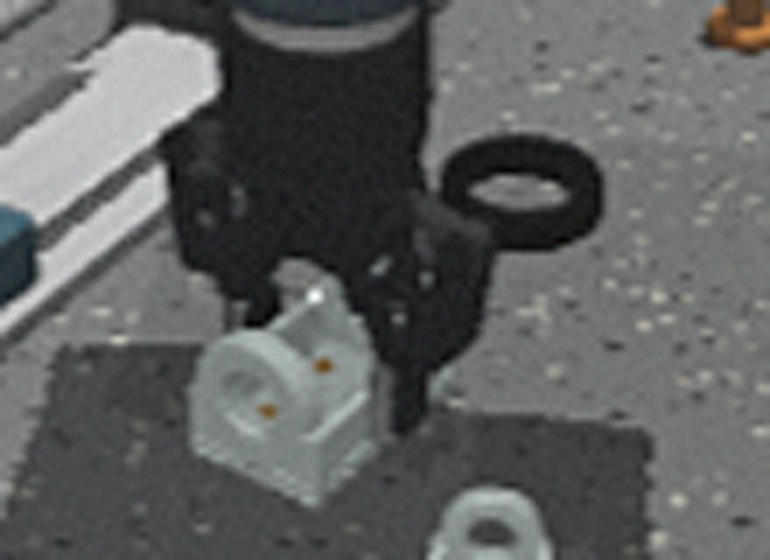

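>>> play_rows(moves=[[[0,0,0],[0,0,-10],0.3],[[0,0,0],[0,0,-30],0.3],[[0,0,0],[0,0,-60],0.3],[[0,0,0],[0,0,-90],0.3],[[0,0,0],[0,0,-120],0.3],[[0,0,0],[0,0,-140],0.3],[[0,0,0],[0,0,-150],0.3],[[0,0,0],[0,0,-150],0.3]])

```text
clock: 9.2
eef_pos: [444.5, 181.9, 131.7]
tcp_rot: [3.139, -0.001, 1.457]
contact_force: [0.3, 0.2, -1.3]
opening: 0.673
```

```bash
python3 -c "
from go import *
plan([601.6,-83,110],-.031+np.pi/2)
f=r.grab_frame('wrist')
cv2.imwrite('pics/w6.png',cv2.resize(f['color'][:,:,::-1],(800,600),interpolation=cv2.INTER_CUBIC))"
```

```text
turn [ 0.13 -0.06 -4.72] shift [-245.4  186.    21.9] t 9.2 open 0.673 F [ 0.3  0.2 -1.3] pos [444.5 181.9 131.7] rot [ 3.139e+00 -1.000e-03  1.457e+00]
```

View pics/w6.png

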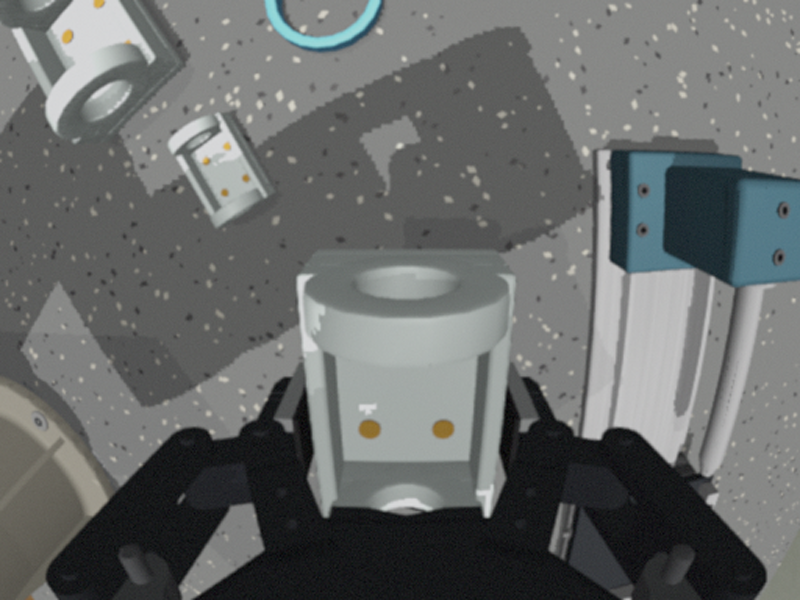

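>>> play_rows(moves=[[[0,0,0],[-15,11,0],0.3],[[0,0,-1],[-40,30,0],0.3],[[0,0,-1.5],[-70,53,0],0.3],[[0,0,-2],[-100,76,0],0.3],[[0,0,-2.5],[-130,98,0],0.3],[[0,0,-3],[-160,121,0],0.3],[[0,0,-4],[-190,144,5],0.3],[[0,0,-4.7],[-215,163,10],0.3],[[0.1,0,-4.7],[-233,177,16],0.3],[[0.1,0,-4.7],[-242,184,20],0.3],[[0.1,0,-4.7],[-245.4,186,22],0.3],[[0.1,0,-4.7],[-245.4,186,22],0.3],[[0.1,0,-4.7],[-245.4,186,22],0.3]])

```text
clock: 10.55
eef_pos: [600.2, -82.3, 108.4]
tcp_rot: [-3.14, -0.001, 1.54]
contact_force: [0.0, 0.9, -1.2]
opening: 0.669
```

Run:
```python
from go import *
plan([601.6,-83,36],-.031+np.pi/2)
f=r.grab_frame("wrist")
cv2.imwrite("pics/w7.png",cv2.resize(f["color"][:,:,::-1],(800,600),interpolation=cv2.INTER_CUBIC))
t=r.grab_frame("side"); crop(t,"s7.png",180,120,130,100,6)
```

```text
turn [-0.11 -0.04  0.01] shift [-0.7  1.6 72.4] t 10.55 open 0.669 F [ 0.   0.9 -1.2] pos [600.2 -82.3 108.4] rot [-3.14e+00 -1.00e-03  1.54e+00]
```

View pics/w7.png

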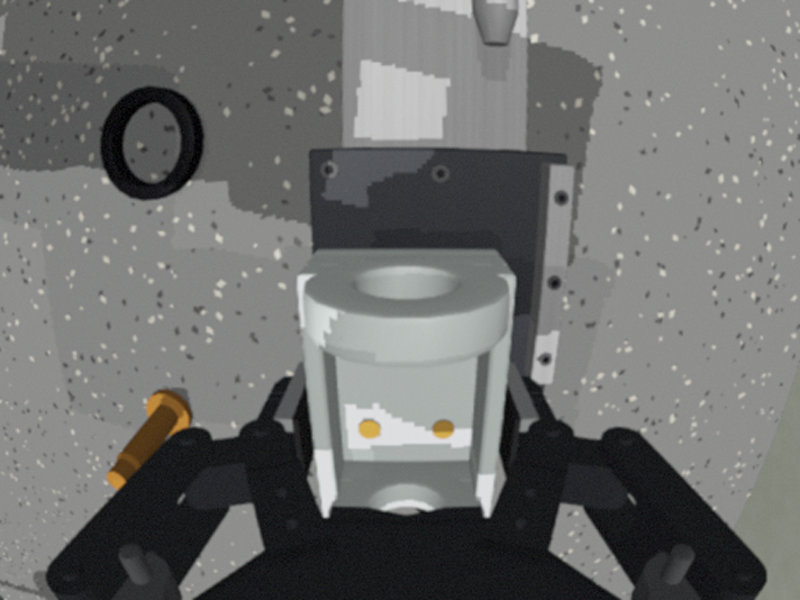

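View pics/s7.png

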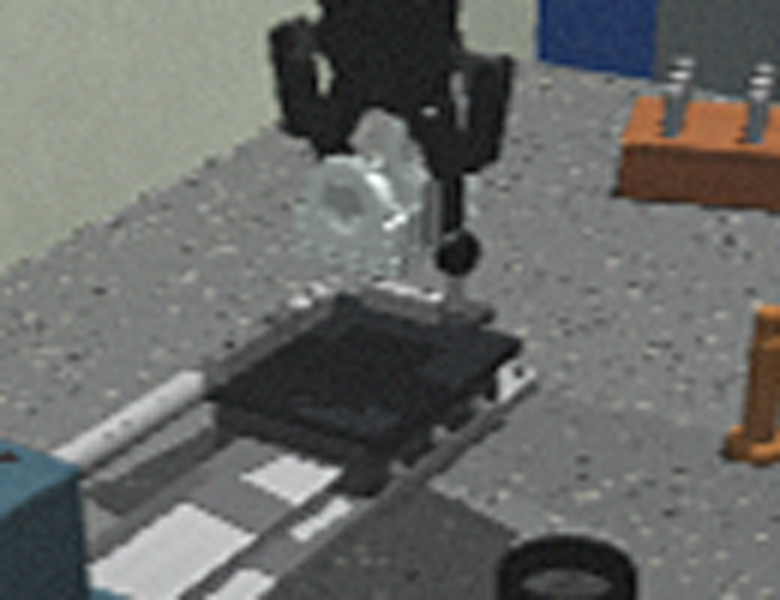

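Run:
```python
from go import *
s=r.sense(); f=r.grab_frame("wrist")
def T(P,p=(621.46,37.92,-.0314)):
    c,q=np.cos(p[2]),np.sin(p[2]); return [p[0]+c*P[0]-q*P[1],p[1]+q*P[0]+c*P[1],P[2]]
for C in [(0,125,16),(12,125,16),(0,15,16),(12,15,16),(-110,130,0)]:
    P=T((48+C[0],-180+7.4+C[1],54+C[2])); print(C,np.round(P,1),(wproj(f,[P],s)[0]*1.5625).round())
print((wproj(f,[T((19,6,88))],s)[0]*1.5625).round())
for uv in [(549,165),(532,381)]: print(wray(f,np.array(uv)/1.5625,70,s))
```

```text
(0, 125, 16) [667.9 -11.2  70. ] [550. 160.]
(12, 125, 16) [679.9 -11.5  70. ] [575. 162.]
(0, 15, 16) [ 664.5 -121.1   70. ] [531. 381.]
(12, 15, 16) [ 676.5 -121.5   70. ] [553. 380.]
(-110, 130, 0) [558.2  -2.7  54. ] [309. 146.]
[496.  28.]
[667.2832811  -13.36834877  70.        ]
[ 664.95303305 -121.01549448   70.        ]
```

>>> play_rows(moves=[[[0,0,0],[-0.7,1.6,20],0.3],[[0,0,0],[-0.7,1.6,40],0.3],[[0,0,0],[-0.7,1.6,55],0.3],[[0,0,0],[-0.7,1.6,65],0.3],[[0,0,0],[-0.7,1.6,70],0.3],[[0,0,0],[-0.7,1.6,72],0.3],[[0,0,0],[-0.7,1.6,73],0.3],[[0,0,0],[-0.7,1.6,73],0.3]])

```text
clock: 11.5
eef_pos: [602.6, -83.3, 36.4]
tcp_rot: [3.142, -0.0, 1.54]
contact_force: [0.1, 0.8, -1.8]
opening: 0.674
```

>>> play_rows(moves=[[[0,0,0],[0,0,1],0.3],[[0,0,0],[0,0,2],0.3],[[0,0,0],[0,0,2],0.3]])

```text
clock: 11.8
eef_pos: [602.7, -83.3, 34.6]
tcp_rot: [3.141, -0.0, 1.54]
contact_force: [0.2, 0.1, -2.2]
opening: 0.675
```

>>> play_rows(moves=[[[0,0,0],[0,0,0.7],0.3],[[0,0,0],[0,0,1.2],0.3],[[0,0,0],[0,0,1.2],0.3]])

```text
clock: 12.1
eef_pos: [602.7, -83.3, 34.5]
tcp_rot: [3.141, -0.0, 1.54]
contact_force: [-3.7, 0.2, 9.7]
opening: 0.672
```

>>> play_rows(moves=[[[0,0,0],[0,0,0],0.85],[[0,0,0],[0,0,0],0.85],[[0,0,0],[0,0,0],0.85],[[0,0,0],[0,0,-10],0.85],[[0,0,0],[0,0,-35],0.85],[[0,0,0],[0,0,-65],0.85],[[0,0,0],[0,0,-85],0.6],[[0,0,0],[0,-20,-90],0],[[0,0,0],[0,-50,-90],0],[[0,0,0],[0,-60,-90],0],[[0,0,0],[0,-60,-90],0],[[0,0,0],[0,-60,-90],0],[[0,0,0],[0,-60,-90],0]])

```text
clock: 13.4
eef_pos: [544.0, -81.6, 124.6]
tcp_rot: [3.14, -0.0, 1.54]
contact_force: [0.2, -0.2, 0.8]
opening: 0.0
```

Run:
```python
from go import *
plan([543,-83,36],-.031+np.pi/2)
f=r.grab_frame("wrist")
cv2.imwrite("pics/w8.png",cv2.resize(f["color"][:,:,::-1],(800,600),interpolation=cv2.INTER_CUBIC))
```

```text
turn [ 0.08 -0.01  0.03] shift [-1.5 -1.1 88.6] t 13.4 open 0.0 F [ 0.2 -0.2  0.8] pos [544.  -81.6 124.6] rot [ 3.14 -0.    1.54]
```

View pics/w8.png

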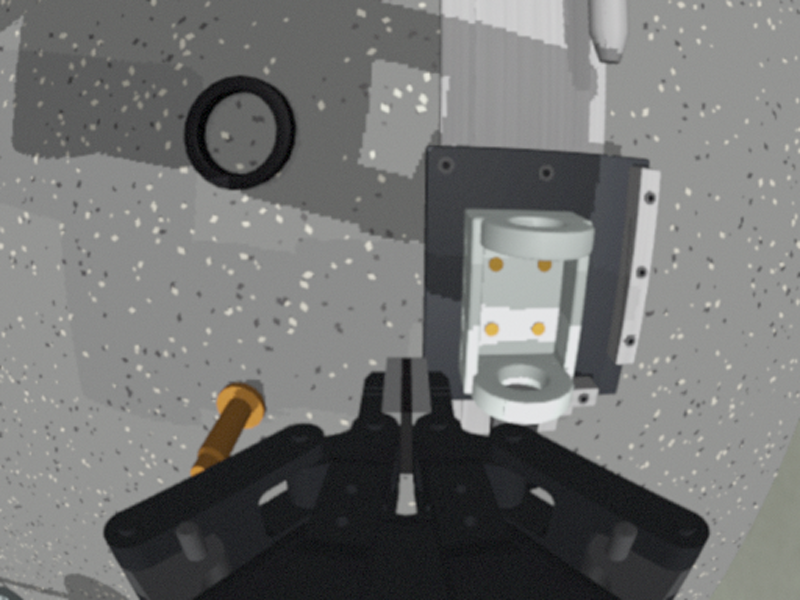

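Run:
```python
from go import *
s=r.sense(); f=r.grab_frame("wrist")
print(wray(f,np.array([243,405])/1.5625,3,s))
for z in(-15,-20,-25,-30): print(z,(wproj(f,[s["eef_pos"]+Ro.from_euler("xyz",s["tcp_rot"]).apply([x,0,z]) for x in (-11,0,11)],s)*1.5625).round().tolist())
print("shell -x wall", wray(f,np.array([470,215])/1.5625,84,s),wray(f,np.array([463,390])/1.5625,84,s))
d=[wray(f,(u/1.5625-.2,v/1.5625-.2),62,s)[:2] for u,v in [(495,264),(545,265),(491,328),(538,328)]]; print(np.mean(d,0)); a=d[0]-d[2]; print(np.arctan2(-a[0],a[1]))
```

```text
[ 418.94432778 -184.22298696    3.        ]
-15 [[403.0, 395.0], [403.0, 369.0], [403.0, 341.0]]
-20 [[403.0, 402.0], [403.0, 375.0], [403.0, 347.0]]
-25 [[403.0, 409.0], [403.0, 382.0], [403.0, 354.0]]
-30 [[403.0, 417.0], [403.0, 390.0], [403.0, 360.0]]
shell -x wall [574.84464471 -35.43576636  84.        ] [ 572.77149259 -124.39348579   84.        ]
[603.55278852 -82.49137103]
-0.028935521432342366
```

>>> play_rows(moves=[[[0,0,0],[-1,0,30],0],[[0,0,0],[-1,0,60],0],[[0,0,0],[-1,0,80],0],[[0,0,0],[-1,0,88],0],[[0,0,0],[-1,0,88],0],[[0,0,0],[-1,4,88],0],[[0,0,0],[-1,8,88],0],[[0,0,0],[-1,11,88],0],[[0,0,0],[-1,14,88],0],[[0,0,0],[-1,17,88],0],[[0,0,0],[-1,20,88],0],[[0,0,0],[-1,23,88],0],[[0,0,0],[-1,26,88],0],[[0,0,0],[-1,29,88],0],[[0,0,0],[-1,32,88],0],[[0,0,0],[-1,35,88],0],[[0,0,0],[-1,38,88],0],[[0,0,0],[-1,40,88],0],[[0,0,0],[-1,40,88],0]])

```text
clock: 15.4
eef_pos: [584.1, -83.7, 36.3]
tcp_rot: [3.14, -0.0, 1.54]
contact_force: [0.2, 0.1, -0.9]
opening: 0.002
```

Run:
```python
from go import *
plan([592,-83,36],-.031+np.pi/2)
f=r.grab_frame("wrist")
cv2.imwrite("pics/w9.png",cv2.resize(f["color"][:,:,::-1],(800,600),interpolation=cv2.INTER_CUBIC))
```

```text
turn [ 0.07 -0.01  0.04] shift [1.  7.9 0.4] t 15.4 open 0.002 F [ 0.2  0.1 -0.9] pos [584.1 -83.7  36.3] rot [ 3.14 -0.    1.54]
```

View pics/w9.png

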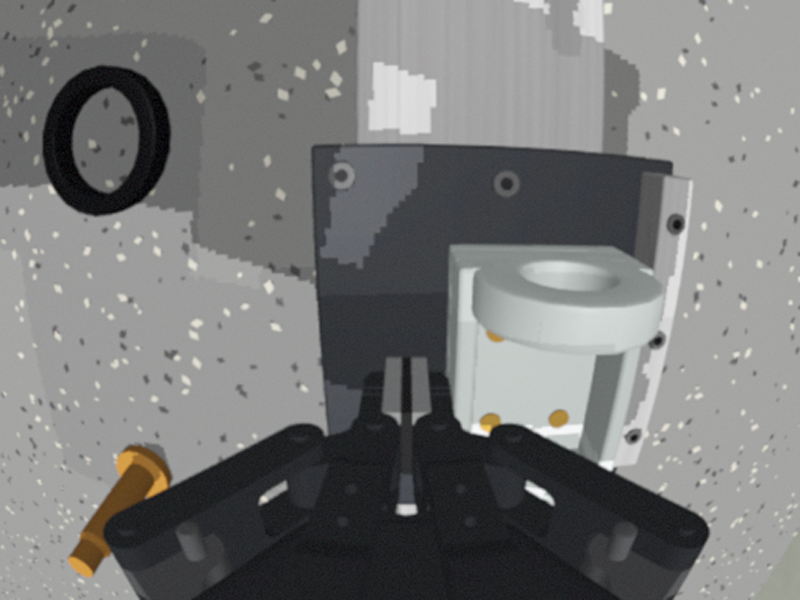

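>>> play_rows(moves=[[[0,0,0],[0,1,0],0],[[0,0,0],[0,2,0],0],[[0,0,0],[0,3,0],0],[[0,0,0],[0,4,0],0],[[0,0,0],[0,4,0],0]])

```text
clock: 15.95
eef_pos: [588.2, -83.9, 36.3]
tcp_rot: [3.14, -0.0, 1.54]
contact_force: [0.1, -0.4, -0.1]
opening: 0.001
```

>>> play_rows(moves=[[[0,0,0],[0,1,0],0],[[0,0,0],[0,2,0],0],[[0,0,0],[0,2,0],0]])

```text
clock: 16.25
eef_pos: [590.4, -84.0, 36.4]
tcp_rot: [3.14, -0.0, 1.54]
contact_force: [0.4, 0.1, -0.7]
opening: 0.003
```

>>> play_rows(moves=[[[0,0,0],[0,1,0],0],[[0,0,0],[0,2,0],0],[[0,0,0],[0,2,0],0]])

```text
clock: 16.55
eef_pos: [591.6, -83.9, 36.3]
tcp_rot: [-3.142, -0.0, 1.54]
contact_force: [-4.7, 1.1, 3.3]
opening: -0.001
```

Run:
```python
from go import *
plan([637,-14,150],-.031+np.pi/2)
plan([637,-14,36],-.031+np.pi/2)
```

```text
turn [-0.01 -0.02  0.04] shift [  71.2   43.3 -113.7] t 16.55 open -0.001 F [-4.7  1.1  3.3] pos [591.6 -83.9  36.3] rot [-3.142 -0.     1.54 ]
turn [-0.01 -0.02  0.04] shift [71.2 43.3  0.3] t 16.55 open -0.001 F [-4.7  1.1  3.3] pos [591.6 -83.9  36.3] rot [-3.142 -0.     1.54 ]
```

>>> play_rows(moves=[[[0,0,0],[0,-4,0],0],[[0,0,0],[0,-10,-20],0],[[0,0,0],[0,-10,-60],0],[[0,0,0],[0,-10,-100],0],[[0,0,0],[20,0,-115],0],[[0,0,0],[50,25,-115],0],[[0,0,0],[70,43,-115],0],[[0,0,0],[71,43,-115],0],[[0,0,0],[71,43,-115],0]])

```text
clock: 17.45
eef_pos: [636.7, -13.9, 151.1]
tcp_rot: [-3.142, -0.0, 1.542]
contact_force: [0.3, -0.1, 0.5]
opening: 0.003
```

Run:
```python
from go import *
plan([637,-14,36],-.031+np.pi/2)
s=r.sense();f=r.grab_frame("wrist")
cv2.imwrite("pics/w10.png",cv2.resize(f["color"][:,:,::-1],(800,600),interpolation=cv2.INTER_CUBIC))
t=r.grab_frame("side"); crop(t,"s10.png",180,120,130,100,6)
t=r.grab_frame("top"); crop(t,"t10.png",250,80,150,90,5)
```

```text
turn [-0.   -0.    0.11] shift [-1.000e-01  3.000e-01  1.151e+02] t 17.45 open 0.003 F [ 0.3 -0.1  0.5] pos [636.7 -13.9 151.1] rot [-3.142 -0.     1.542]
```

View pics/w10.png

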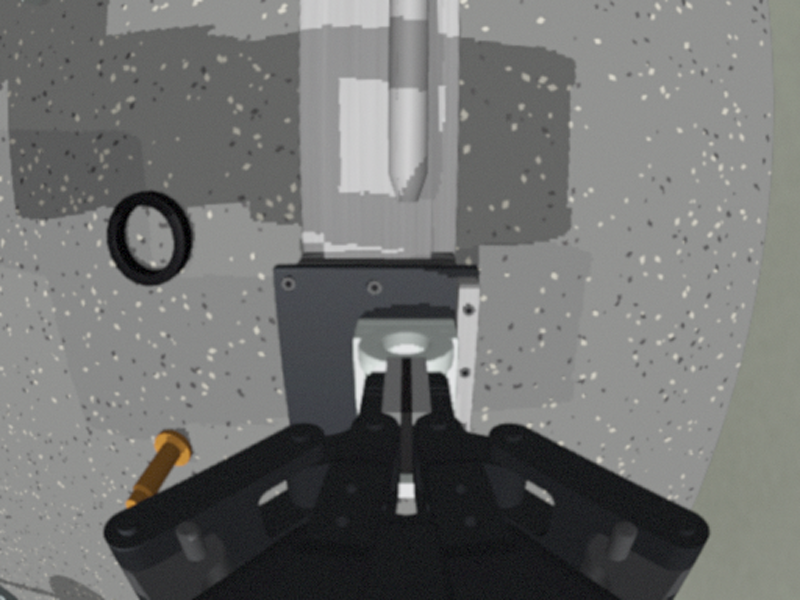

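View pics/s10.png

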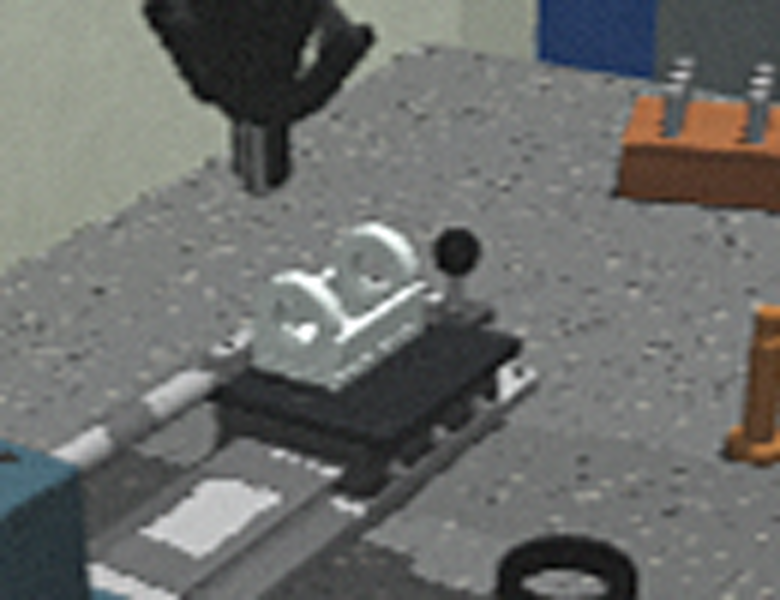

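View pics/t10.png

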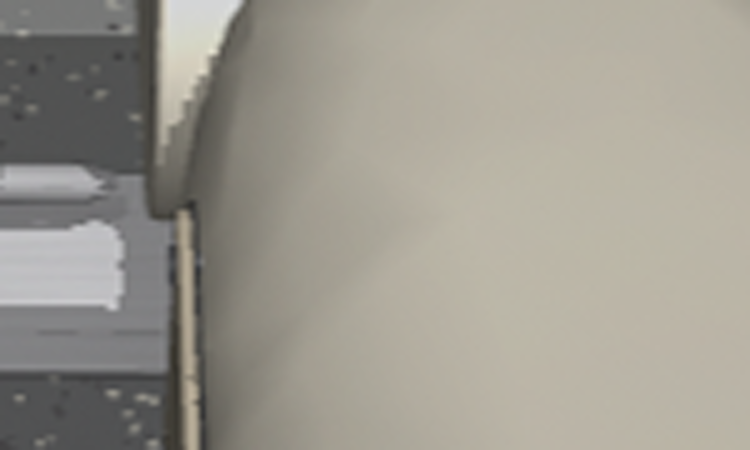

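Run:
```python
from go import *
s=r.sense(); f=r.grab_frame("wrist")
for uv,z in [((355,321),54),((455,319),54),((405,200),88),((462,284),70),((275,266),54),((478,266),54)]: print(uv,z,wray(f,np.array(uv)/1.5625-.2,z,s).round(1))
```

```text
(355, 321) 54 [605.  -40.6  54. ]
(455, 319) 54 [665.8 -41.1  54. ]
(405, 200) 88 [637.8  35.9  88. ]
(462, 284) 70 [668.  -13.8  70. ]
(275, 266) 54 [558.7  -4.3  54. ]
(478, 266) 54 [679.3  -8.1  54. ]
```

>>> play_rows(moves=[[[0,0,0],[0,0,40],0],[[0,0,0],[0,0,80],0],[[0,0,0],[0,0,105],0],[[0,0,0],[0,0,115],0],[[0,0,0],[0,0,115],0],[[0,0,0],[-5,0,115],0],[[0,0,0],[-9,0,115],0],[[0,0,0],[-12,0,115],0],[[0,0,0],[-14,0,115],0],[[0,0,0],[-16,0,115],0],[[0,0,0],[-18,0,115],0],[[0,0,0],[-18,0,115],0]])

```text
clock: 18.85
eef_pos: [635.7, -32.9, 36.4]
tcp_rot: [-3.142, -0.001, 1.539]
contact_force: [-0.8, 1.8, 0.3]
opening: -0.0
```

>>> play_rows(moves=[[[0,0,0],[-1,0,0],0],[[0,0,0],[-2,0,0],0],[[0,0,0],[-2,0,0],0]])

```text
clock: 19.15
eef_pos: [635.7, -34.3, 36.4]
tcp_rot: [-3.142, -0.001, 1.539]
contact_force: [-0.5, 5.1, 1.2]
opening: 0.001
```

>>> play_rows(moves=[[[0,0,0],[-1,0,0],0],[[0,0,0],[-2,0,0],0],[[0,0,0],[-2,0,0],0]])

```text
clock: 19.45
eef_pos: [635.6, -35.7, 36.4]
tcp_rot: [-3.141, -0.002, 1.54]
contact_force: [1.2, 5.1, 1.6]
opening: 0.002
```

>>> play_rows(moves=[[[0,0,0],[-1,0,0],0],[[0,0,0],[-2,0,0],0],[[0,0,0],[-2,0,0],0]])

```text
clock: 19.75
eef_pos: [635.6, -37.1, 36.4]
tcp_rot: [-3.141, -0.003, 1.54]
contact_force: [0.4, 5.6, 1.9]
opening: -0.002
```

>>> play_rows(moves=[[[0,0,0],[-1,0,0],0],[[0,0,0],[-2,0,0],0],[[0,0,0],[-2,0,0],0]])

```text
clock: 20.05
eef_pos: [635.5, -38.4, 36.4]
tcp_rot: [-3.141, -0.003, 1.54]
contact_force: [0.0, 6.2, 1.8]
opening: -0.004
```

>>> play_rows(moves=[[[0,0,0],[3,0,0],0],[[0,0,0],[15,0,0],0],[[0,0,0],[15,0,-30],0],[[0,0,0],[15,0,-70],0],[[0,0,0],[15,0,-110],0],[[0,0,0],[10,-60,-120],0],[[0,0,0],[-10,-120,-120],0],[[0,0,0],[-10,-120,-120],0],[[0,0,0],[-10,-120,-120],0]])

```text
clock: 20.95
eef_pos: [511.8, -45.0, 156.5]
tcp_rot: [-3.139, -0.003, 1.539]
contact_force: [-0.4, 0.2, 1.0]
opening: -0.003
```

Run:
```python
from go import *
plan([591,-83,36],-.031+np.pi/2)
s=r.sense();f=r.grab_frame("wrist")
cv2.imwrite("pics/w11.png",cv2.resize(f["color"][:,:,::-1],(800,600),interpolation=cv2.INTER_CUBIC))
t=r.grab_frame("side"); crop(t,"s11.png",180,120,130,100,6)
t=r.grab_frame("top"); crop(t,"t11.png",250,80,150,90,5)
```

```text
turn [-0.14 -0.17 -0.04] shift [-35.8  80.6 120.2] t 20.95 open -0.003 F [-0.4  0.2  1. ] pos [511.8 -45.  156.5] rot [-3.139e+00 -3.000e-03  1.539e+00]
```

View pics/w11.png

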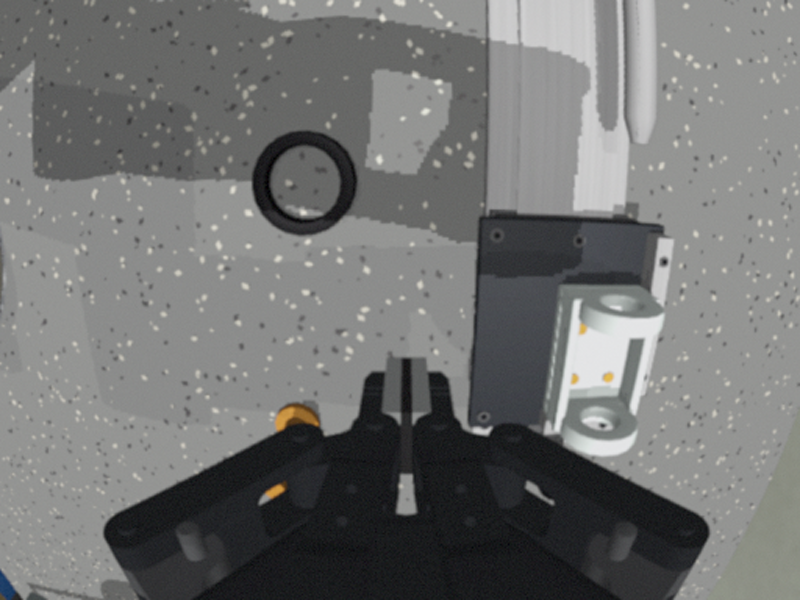

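View pics/t11.png

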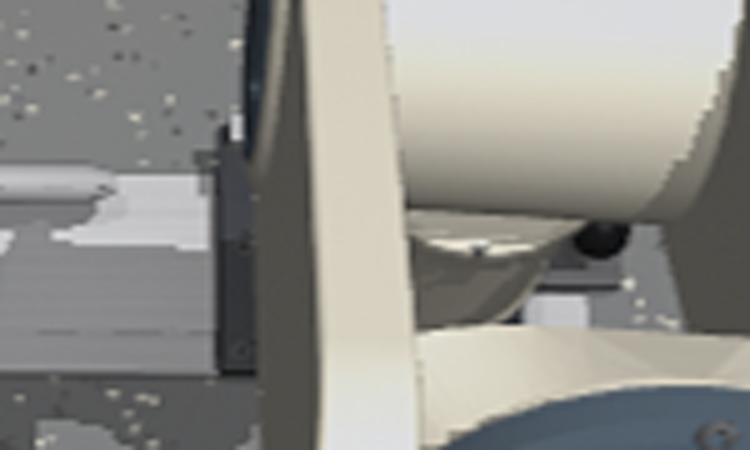

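>>> play_rows(moves=[[[0,0,0],[-24,32,0],0],[[0,0,0],[-47,64,0],0],[[0,0,0],[-47,64,40],0],[[0,0,0],[-47,64,85],0],[[0,0,0],[-47,64,110],0],[[0,0,0],[-47,64,120],0],[[0,0,0],[-47,64,120],0],[[0,0,0],[-47,69,120],0],[[0,0,0],[-47,73,120],0],[[0,0,0],[-47,76,120],0],[[0,0,0],[-47,78,120],0],[[0,0,0],[-47,79,120],0],[[0,0,0],[-47,79,120],0]])

```text
clock: 22.4
eef_pos: [591.4, -93.6, 37.4]
tcp_rot: [-3.138, -0.003, 1.54]
contact_force: [-11.0, -0.4, 9.0]
opening: -0.002
```

>>> play_rows(moves=[[[0,0,0],[0,0.7,0],0],[[0,0,0],[0,1.5,0],0],[[0,0,0],[0,1.5,0],0]])

```text
clock: 22.7
eef_pos: [591.2, -93.6, 37.4]
tcp_rot: [-3.134, -0.004, 1.54]
contact_force: [-9.1, -0.6, 4.5]
opening: 0.008
```

>>> play_rows(moves=[[[0,0,0],[0,-3,0],0],[[0,0,0],[0,-12,0],0],[[0,0,0],[0,-14,-40],0],[[0,0,0],[0,-14,-80],0],[[0,0,0],[-30,-14,-120],0],[[0,0,0],[-80,-5,-150],0.5],[[0,0,0],[-110,20,-150],0.7],[[0,0,0],[-110,40,-150],0.7],[[0,0,0],[-110,40,-150],0.7],[[0,0,0],[-110,40,-150],0.7]])

```text
clock: 23.7
eef_pos: [628.3, -205.1, 186.5]
tcp_rot: [-3.134, -0.004, 1.54]
contact_force: [0.6, -0.2, 0.2]
opening: 0.7
```

Run:
```python
from go import *
s=r.sense();f=r.grab_frame("wrist")
plan([614,-187,100],-.031+np.pi/2)
cv2.imwrite("pics/w12.png",cv2.resize(f["color"][:,:,::-1],(800,600),interpolation=cv2.INTER_CUBIC))
crop(f,"w12b.png",230,100,140,140,5)
```

```text
turn [-0.47 -0.22  0.03] shift [ 17.  -13.7  86.6] t 23.75 open 0.7 F [-0.2 -0.1  0.1] pos [ 627.9 -204.8  186.4] rot [-3.133 -0.004  1.54 ]
```

View pics/w12.png

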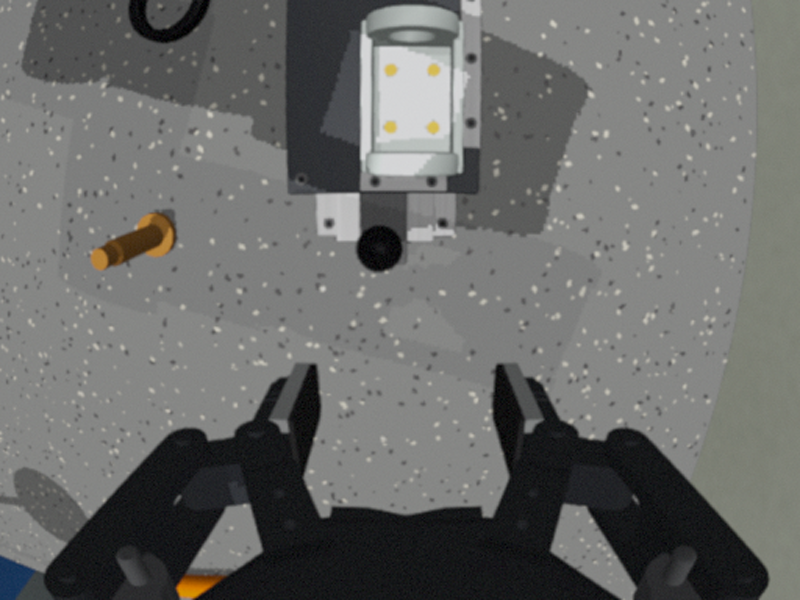

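View pics/w12b.png

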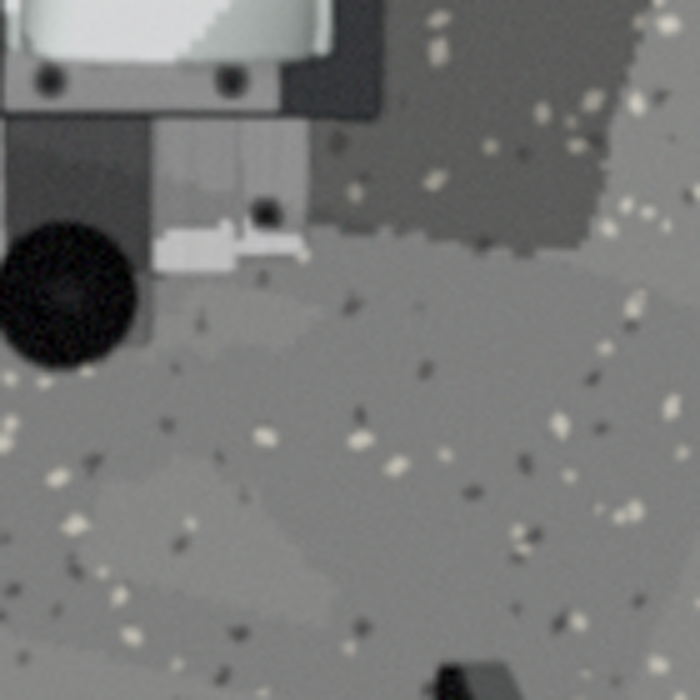

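Run:
```python
from go import *
s=r.sense();f=r.grab_frame("wrist")
print("knob",wray(f,np.array([379,248])/1.5625-.2,82,s))
print("stop +y edge?",wray(f,np.array([405,177])/1.5625-.2,70,s))
d=[wray(f,(u/1.5625-.2,v/1.5625-.2),62,s)[:2] for u,v in [(390.5,70),(433,70),(390,127.5),(433,127)]]; print("shell",np.mean(d,0)); 
for i,j in((0,2),(1,3)):
    a=d[i]-d[j]; print(np.arctan2(-a[0],a[1]))
```

```text
knob [ 612.39989266 -186.8042103    82.        ]
stop +y edge? [ 628.92024239 -146.03435279   70.        ]
shell [634.28631845 -97.66967462]
-0.0388280410941766
-0.026925165202663835
```

>>> play_rows(moves=[[[-0.2,-0.1,0],[9,-8,30],0.7],[[-0.5,-0.2,0],[17,-15,60],0.7],[[-0.5,-0.2,0],[17,-15,87],0.7],[[-0.5,-0.2,0],[17,-15,87],0.7],[[-0.5,-0.2,0],[17,-15,87],0.7]])

```text
clock: 24.3
eef_pos: [612.4, -186.4, 100.1]
tcp_rot: [-3.142, -0.0, 1.541]
contact_force: [0.2, 0.1, 1.1]
opening: 0.702
```

Run:
```python
from go import *
s=r.sense();f=r.grab_frame("wrist")
plan([613,-187,38],-.031+np.pi/2)
cv2.imwrite("pics/w13.png",cv2.resize(f["color"][:,:,::-1],(800,600),interpolation=cv2.INTER_CUBIC))
```

```text
turn [0.1  0.   0.06] shift [-0.1 -0.4 63. ] t 24.35 open 0.703 F [0.4 0.1 0.5] pos [ 613.3 -186.9  101. ] rot [3.14  0.    1.541]
```

View pics/w13.png

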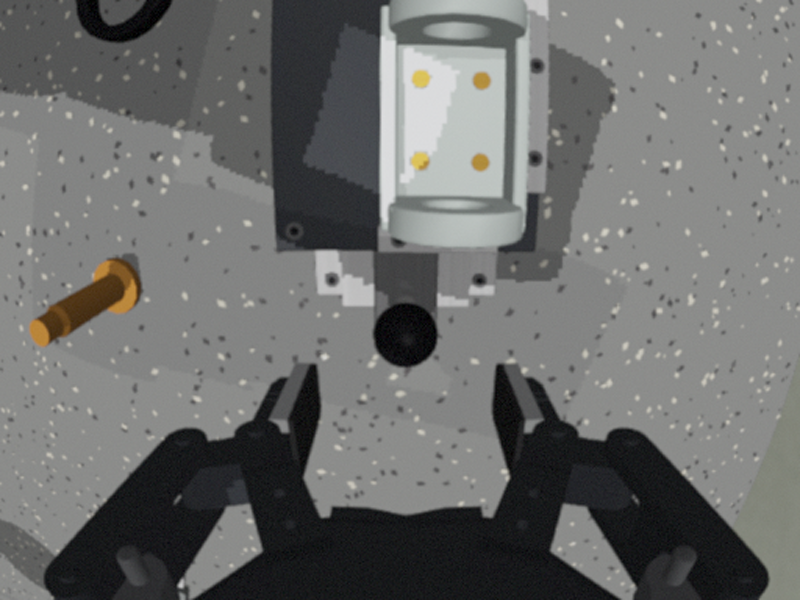

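>>> play_rows(moves=[[[0,0,0],[0,0,20],0.7],[[0,0,0],[0,0,40],0.7],[[0,0,0],[0,0,55],0.7],[[0,0,0],[0,0,62],0.6],[[0,0,0],[0,0,62],0.5],[[0,0,0],[0,0,62],0.42],[[0,0,0],[0,0,62],0.36],[[0,0,0],[0,0,62],0.3],[[0,0,0],[0,0,62],0.2],[[0,0,0],[0,0,62],0.2],[[0,0,0],[0,0,62],0.2]], newtons=25)

```text
clock: 25.45
eef_pos: [612.1, -186.9, 39.8]
tcp_rot: [-3.141, -0.0, 1.541]
contact_force: [-7.6, 0.1, 7.3]
opening: 0.309
```

Run:
```python
from go import *
s=r.sense();f=r.grab_frame("wrist")
plan([613,-187,38],-.031+np.pi/2)
cv2.imwrite("pics/w14.png",cv2.resize(f["color"][:,:,::-1],(800,600),interpolation=cv2.INTER_CUBIC))
t=r.grab_frame("side"); crop(t,"s14.png",180,100,130,100,6)
```

```text
turn [-0.03 -0.    0.06] shift [-0.1  0.9  1.8] t 25.5 open 0.305 F [-6.9 -1.3  5.7] pos [ 612.1 -186.9   39.8] rot [-3.141 -0.     1.541]
```

View pics/w14.png

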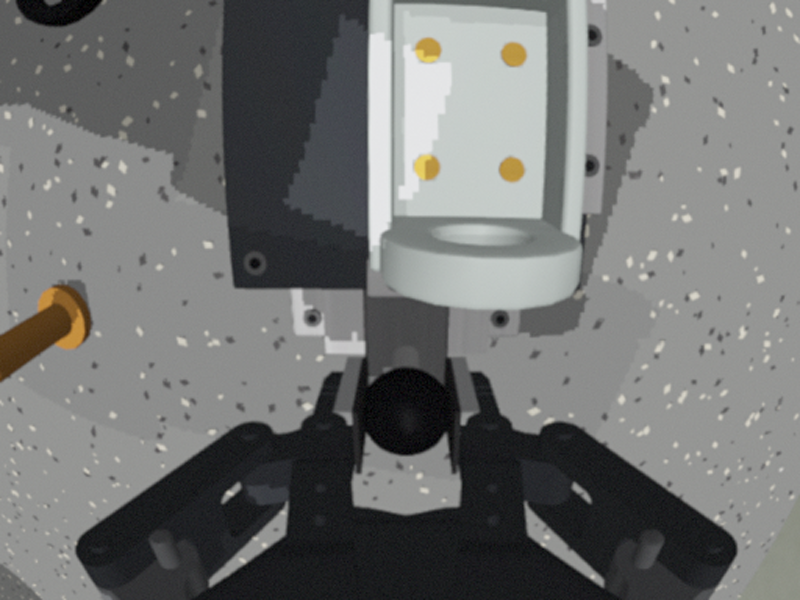

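View pics/s14.png

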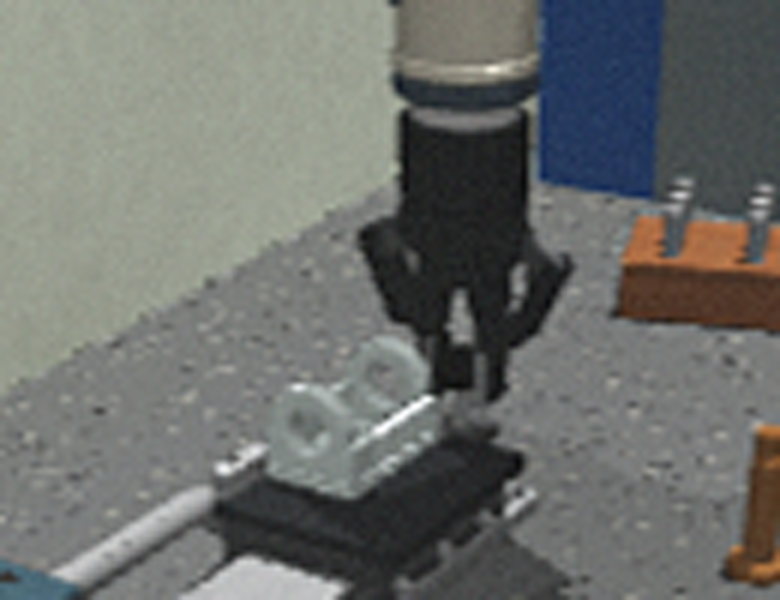

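>>> play_rows(moves=[[[0,0,0],[1,0,0],0.2],[[0,0,0],[2.5,0,0],0.2],[[0,0,0],[5,0,0],0.2],[[0,0,0],[8,0,0],0.2],[[0,0,0],[12,0,0],0.2],[[0,0,0],[16,0,0],0.2],[[0,0,0],[20,0,0],0.2],[[0,0,0],[24,0,0],0.2],[[0,0,0],[28,0,0],0.2],[[0,0,0],[32,0,0],0.2],[[0,0,0],[36,0,0],0.2],[[0,0,0],[40,0,0],0.2],[[0,0,0],[44,0,0],0.2],[[0,0,0],[48,0,0],0.2],[[0,0,0],[52,0,0],0.2],[[0,0,0],[55,0,0],0.2],[[0,0,0],[57.5,0,0],0.2],[[0,0,0],[59,0,0],0.2],[[0,0,0],[60,0,0],0.2],[[0,0,0],[60,0,0],0.2]])

```text
clock: 27.55
eef_pos: [614.0, -127.7, 39.9]
tcp_rot: [3.141, 0.001, 1.541]
contact_force: [-0.1, -5.4, -4.2]
opening: 0.306
```

Run:
```python
from go import *
s=r.sense();f=r.grab_frame("wrist")
plan([613,-187,38],-.031+np.pi/2)
cv2.imwrite("pics/w15.png",cv2.resize(f["color"][:,:,::-1],(800,600),interpolation=cv2.INTER_CUBIC))
t=r.grab_frame("side"); crop(t,"s15.png",180,100,130,100,6)
```

```text
turn [0.01 0.06 0.07] shift [-59.3   0.7   2. ] t 27.6 open 0.303 F [ 0.  -5.1 -4.7] pos [ 614.1 -127.7   39.9] rot [3.141e+00 1.000e-03 1.541e+00]
```

View pics/w15.png

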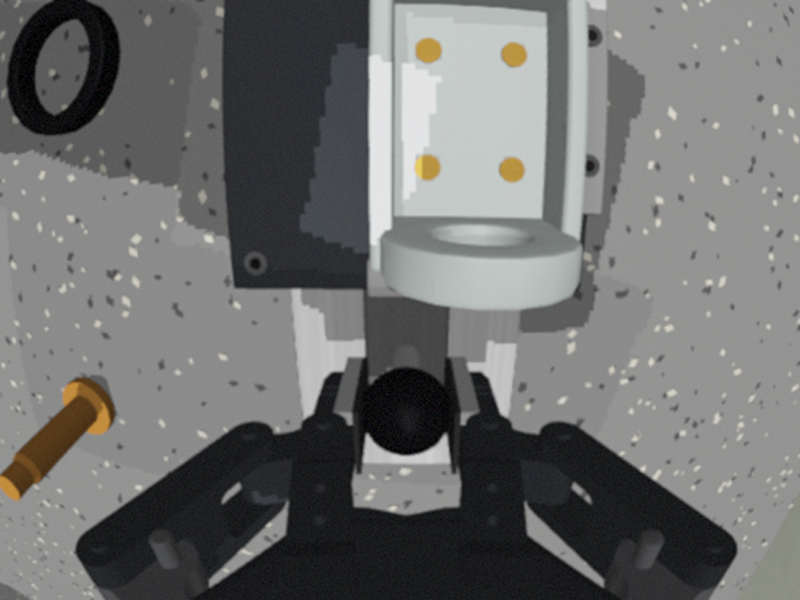

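View pics/s15.png

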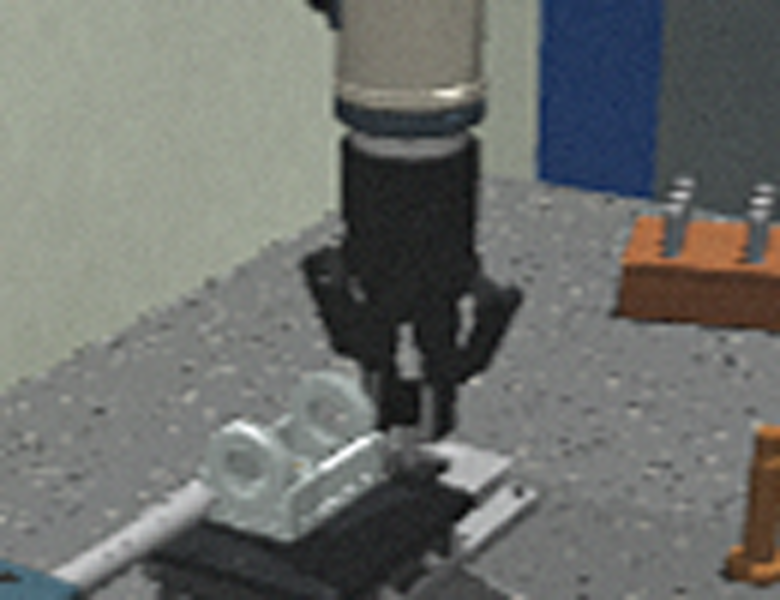

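>>> play_rows(moves=[[[0,0,0],[1,0,0],0.2],[[0,0,0],[3,0,0],0.2],[[0,0,0],[6,0,0],0.2],[[0,0,0],[9,0,0],0.2],[[0,0,0],[12,0,0],0.2],[[0,0,0],[15,0,0],0.2],[[0,0,0],[18,0,0],0.2],[[0,0,0],[21,0,0],0.2],[[0,0,0],[24,0,0],0.2],[[0,0,0],[27,0,0],0.2],[[0,0,0],[30,0,0],0.2],[[0,0,0],[33,0,0],0.2],[[0,0,0],[36,0,0],0.2],[[0,0,0],[39,0,0],0.2],[[0,0,0],[42,0,0],0.2],[[0,0,0],[45,0,0],0.2],[[0,0,0],[48,0,0],0.2],[[0,0,0],[50,0,0],0.2],[[0,0,0],[51,0,0],0.2],[[0,0,0],[51,0,0],0.2]])

```text
clock: 29.65
eef_pos: [615.8, -77.2, 39.9]
tcp_rot: [3.141, 0.002, 1.541]
contact_force: [-0.0, -5.1, -5.7]
opening: 0.306
```

Run:
```python
from go import *
s=r.sense();f=r.grab_frame("wrist")
plan([613,-187,38],-.031+np.pi/2)
cv2.imwrite("pics/w16.png",cv2.resize(f["color"][:,:,::-1],(800,600),interpolation=cv2.INTER_CUBIC))
```

```text
turn [0.04 0.1  0.08] shift [-109.8    0.4    2.1] t 29.7 open 0.305 F [ 1.8 -5.3 -6. ] pos [615.8 -77.3  39.9] rot [3.141e+00 2.000e-03 1.541e+00]
```

View pics/w16.png

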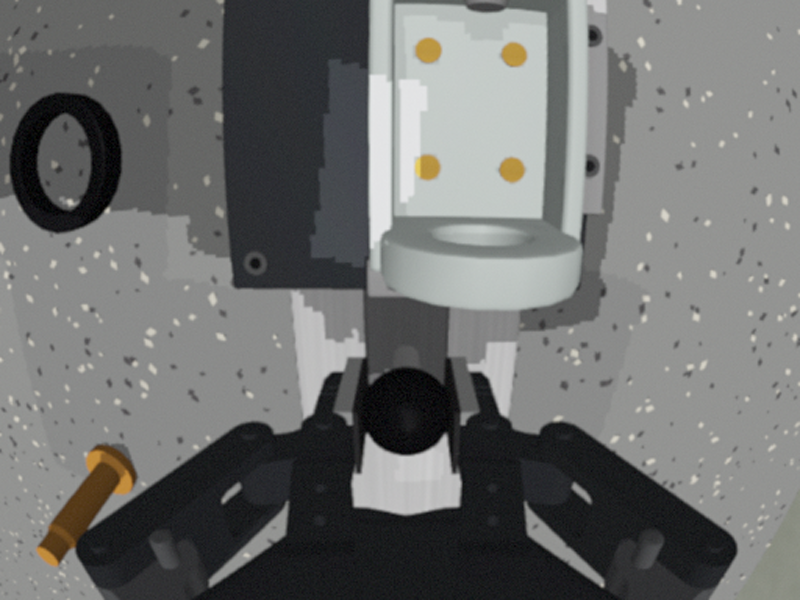

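>>> play_rows(moves=[[[0,0,0],[1,0,0],0.2],[[0,0,0],[3,0,0],0.2],[[0,0,0],[6,0,0],0.2],[[0,0,0],[9,0,0],0.2],[[0,0,0],[12,0,0],0.2],[[0,0,0],[15,0,0],0.2],[[0,0,0],[18,0,0],0.2],[[0,0,0],[21,0,0],0.2],[[0,0,0],[24,0,0],0.2],[[0,0,0],[27,0,0],0.2],[[0,0,0],[30,0,0],0.2],[[0,0,0],[33,0,0],0.2],[[0,0,0],[36,0,0],0.2],[[0,0,0],[39,0,0],0.2],[[0,0,0],[42,0,0],0.2],[[0,0,0],[45,0,0],0.2],[[0,0,0],[48,0,0],0.2],[[0,0,0],[50,0,0],0.2],[[0,0,0],[51,0,0],0.2],[[0,0,0],[51,0,0],0.2]])

```text
clock: 31.7
eef_pos: [617.6, -26.6, 39.9]
tcp_rot: [3.14, 0.002, 1.541]
contact_force: [1.3, -4.7, -4.8]
opening: 0.31
```

Run:
```python
from go import *
s=r.sense();f=r.grab_frame("wrist")
plan([613,-187,38],-.031+np.pi/2)
cv2.imwrite("pics/w17.png",cv2.resize(f["color"][:,:,::-1],(800,600),interpolation=cv2.INTER_CUBIC))
```

```text
turn [0.08 0.12 0.08] shift [-160.4    0.2    2.3] t 31.75 open 0.31 F [ 1.2 -5.3 -4.9] pos [617.6 -26.6  39.9] rot [3.140e+00 2.000e-03 1.541e+00]
```

View pics/w17.png

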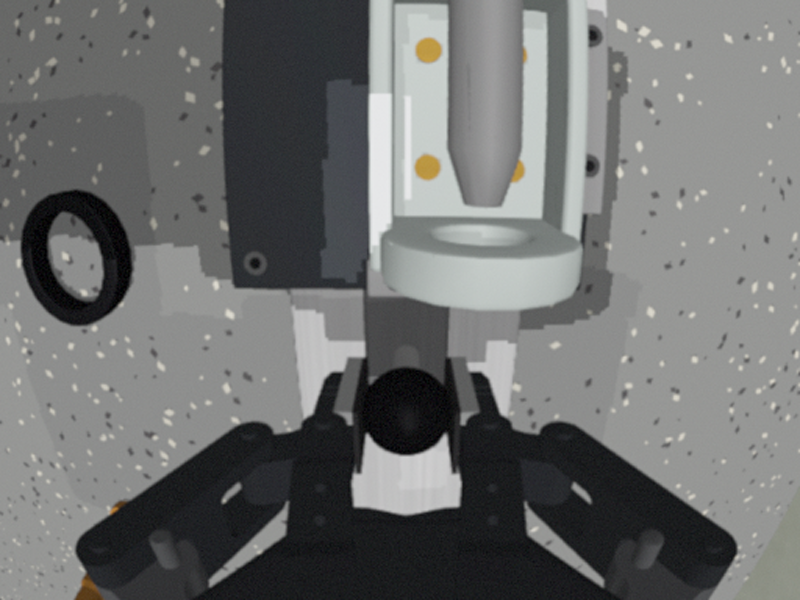

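>>> play_rows(moves=[[[0,0,0],[1,0,0],0.2],[[0,0,0],[3,0,0],0.2],[[0,0,0],[5,0,0],0.2],[[0,0,0],[7,0,0],0.2],[[0,0,0],[9,0,0],0.2],[[0,0,0],[11,0,0],0.2],[[0,0,0],[13,0,0],0.2],[[0,0,0],[15,0,0],0.2],[[0,0,0],[16.5,0,0],0.2],[[0,0,0],[17.5,0,0],0.2],[[0,0,0],[18,0,0],0.2],[[0,0,0],[18,0,0],0.2]])

```text
clock: 32.95
eef_pos: [618.2, -9.1, 39.9]
tcp_rot: [3.14, 0.003, 1.541]
contact_force: [0.1, -5.4, -5.4]
opening: 0.305
```

>>> play_rows(moves=[[[0,0,0],[0.5,0,0],0.2],[[0,0,0],[1,0,0],0.2],[[0,0,0],[1.5,0,0],0.2],[[0,0,0],[2,0,0],0.2],[[0,0,0],[2.5,0,0],0.2],[[0,0,0],[3,0,0],0.2],[[0,0,0],[3.5,0,0],0.2],[[0,0,0],[4,0,0],0.2],[[0,0,0],[4.5,0,0],0.2]])

```text
clock: 33.85
eef_pos: [618.4, -5.1, 39.9]
tcp_rot: [3.14, 0.003, 1.541]
contact_force: [0.1, -6.2, -5.8]
opening: 0.307
```

>>> play_rows(moves=[[[0,0,0],[0.5,0,0],0.2],[[0,0,0],[1,0,0],0.2],[[0,0,0],[1.5,0,0],0.2],[[0,0,0],[2,0,0],0.2],[[0,0,0],[2.5,0,0],0.2],[[0,0,0],[3,0,0],0.2]])

```text
clock: 34.45
eef_pos: [618.4, -3.5, 39.9]
tcp_rot: [3.14, 0.005, 1.542]
contact_force: [0.9, -12.7, -4.5]
opening: 0.308
```

>>> play_rows(moves=[[[0,0,0],[0.5,0,0],0.2],[[0,0,0],[1,0,0],0.2],[[0,0,0],[1,0,0],0.2]])

```text
clock: 34.75
eef_pos: [618.4, -3.6, 40.0]
tcp_rot: [3.14, 0.007, 1.542]
contact_force: [0.6, -9.2, -4.9]
opening: 0.309
```

Run:
```python
from go import *
s=r.sense();f=r.grab_frame("wrist")
plan([613,-187,38],-.031+np.pi/2)
cv2.imwrite("pics/w18.png",cv2.resize(f["color"][:,:,::-1],(800,600),interpolation=cv2.INTER_CUBIC))
t=r.grab_frame("side"); crop(t,"s18.png",150,120,130,100,6)
```

```text
turn [0.09 0.37 0.13] shift [-1.835e+02 -1.000e-01  3.100e+00] t 34.8 open 0.314 F [ 0.8 -9.3 -5.5] pos [618.4  -3.6  39.9] rot [3.14  0.007 1.542]
```

View pics/w18.png

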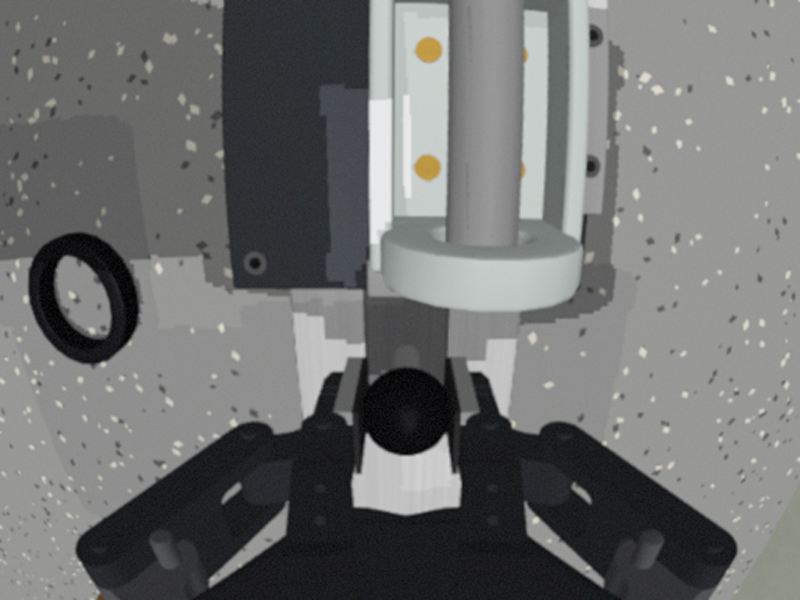

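View pics/s18.png

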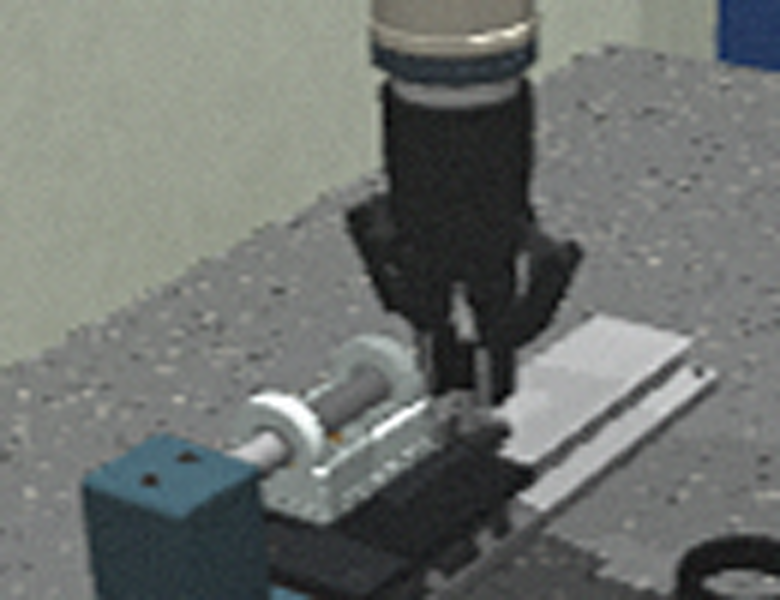

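>>> play_rows(moves=[[[0,0,0],[0,0,0],0.34],[[0,0,0],[0,0,0],0.4],[[0,0,0],[0,0,0],0.5],[[0,0,0],[0,0,0],0.7],[[0,0,0],[0,0,0],0.7],[[0,0,0],[0,0,-20],0.7],[[0,0,0],[0,0,-50],0.7],[[0,0,0],[0,0,-90],0.7],[[0,0,0],[0,0,-120],0.7],[[0,0,0],[0,0,-140],0.7],[[0,0,0],[-20,0,-140],0.7],[[0,0,0],[-20,0,-140],0.7],[[0,0,0],[-20,0,-140],0.7]])

```text
clock: 36.15
eef_pos: [617.3, -22.6, 179.9]
tcp_rot: [3.14, 0.006, 1.541]
contact_force: [-1.2, 0.3, -0.7]
opening: 0.697
```

Run:
```python
from go import *
s=r.sense();f=r.grab_frame("wrist")
plan([613,-187,38],-.031+np.pi/2)
cv2.imwrite("pics/w19.png",cv2.resize(f["color"][:,:,::-1],(800,600),interpolation=cv2.INTER_CUBIC))
t=r.grab_frame("side"); crop(t,"s19.png",150,140,110,90,7)
t=r.grab_frame("top"); crop(t,"t19.png",180,80,150,90,5)
```

```text
turn [0.05 0.35 0.11] shift [-163.8    0.4  142.7] t 36.2 open 0.7 F [-0.6  1.2  0.2] pos [617.3 -22.4 179.7] rot [3.141 0.006 1.542]
```

View pics/w19.png

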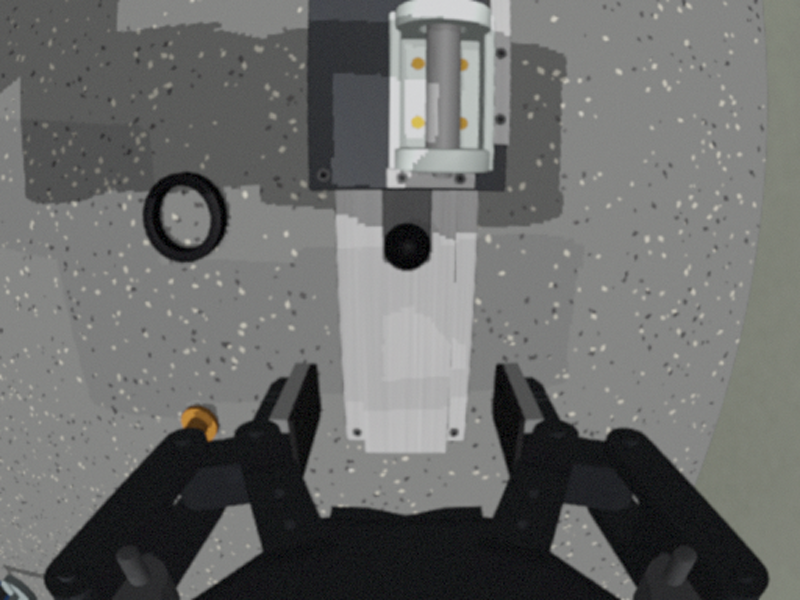

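View pics/s19.png

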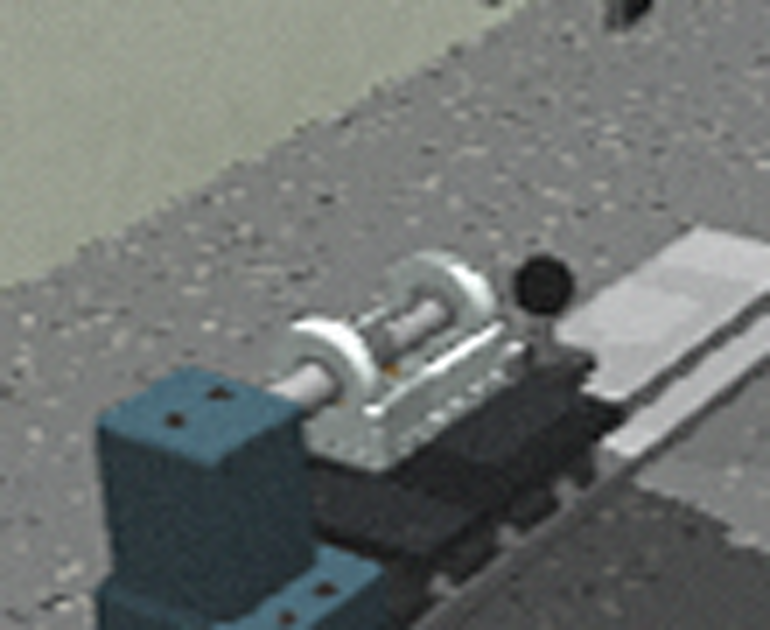

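View pics/t19.png

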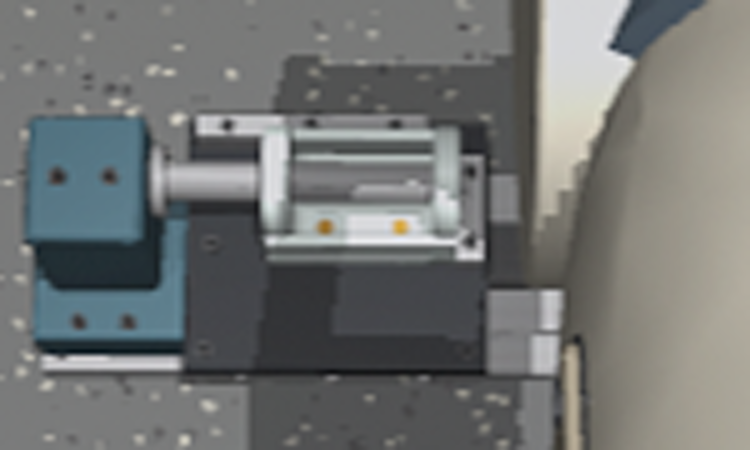

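Run:
```python
from go import *
s=r.sense();f=r.grab_frame("wrist")
k=wray(f,np.array([407,246])/1.5625-.2,82,s); print("knob",k)
for z in (10,20,30): print(z,wray(f,np.array([405,452])/1.5625-.2,z,s),wray(f,np.array([355,440])/1.5625-.2,z,s))
d=[wray(f,(u/1.5625-.2,v/1.5625-.2),62,s)[:2] for u,v in [(417.5,64),(463,64),(417.5,122.5),(463,122)]]; m=np.mean(d,0); print("shell",m)
c=k[:2]+np.array([48+1.4,45-1.5]); e=m-c; print("rel",e[0]*1-e[1]*.031, e[1]+.031*e[0])
a=d[0]-d[2]; print(np.arctan2(-a[0],a[1]))
t=r.grab_frame("top")
for u,v in [(183,375),(183,200),(185,330),(490,255),(455,160)]: print((u,v),[ray(t,(u/5+180,v/5+80),z).round(1) for z in (54,70)])
```

```text
knob [619.3462247  -2.9209618  82.       ]
10 [ 612.35144151 -207.01408417   10.        ] [ 568.40310945 -192.69457649   10.        ]
20 [ 612.58934402 -199.06706163   20.        ] [ 569.9601129  -185.17735129   20.        ]
30 [ 612.82724653 -191.1200391    30.        ] [ 571.51711636 -177.6601261    30.        ]
shell [641.53482137  86.04269975]
rel -28.620776841327018 44.62010804783389
-0.02617694894243576
(183, 375) [array([560.6, 173.2,  54. ]), array([556.3, 171.6,  70. ])]
(183, 200) [array([647.7, 172.6,  54. ]), array([642. , 170.9,  70. ])]
(185, 330) [array([582.7, 172.1,  54. ]), array([578. , 170.5,  70. ])]
(490, 255) [array([615.7,  25.6,  54. ]), array([610.5,  26.4,  70. ])]
(455, 160) [array([664.1,  40.8,  54. ]), array([658.1,  41.4,  70. ])]
```

```bash
python3 -c "
from rig import r
print(r.sense()['clock']); print(r.sign_off())"
```

```text
36.4
the job is handed in; nothing more can be done
None
```

The middle-sized shell is on the fixture plate, and the carriage is up at the headstock with the gauge pin through both bores. I handed the job in at 36.4 s; no verdict was reported.

**What I did:** I gripped the shell across its 58 mm sides and laid it clear of the rail. With shut fingers I pushed it against the side rail, then the end stop, then the rail once more, using 5 to 11 N. I then pinched the knob, slid the carriage up slowly, let go and backed off.

**Last checks:**
- **Registered before the pin:** with the carriage drawn back, the camera put the shell at x −29.6, y 44.9 mm from the corner (fully home is −29, 45).
- **At the end:** the shell measured x −28.6, y 44.6 mm, with its length about 0.005 rad off the slide direction.
- **Carriage:** the push force rose from about 5 N to about 13 N with no further motion. The pictures show the plate against the headstock, at about 190 mm of travel. I inferred that value from images and force; I did not read the joint.
- **Bystanders:** the arm never came near the axle, race or clamp ring. I did not measure their positions again at the end.

**What disagreed:**
- **Fingertips:** in the images they stood about 27 mm short of the stated tool point. The first grasp passed over the shell's walls without moving it, and I corrected the height for the second.
- **First slide fit:** it put the pin tip about 7 mm too far along y, so the starting carriage value was nearer 15 mm than the 7 mm I first estimated.

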